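# Rack the inspection torches in the charging chute

### The arm

A 6-joint arm with a two-finger parallel gripper is mounted at the origin on the work surface; the furniture and walls round the work are solid. World frame = base frame: x ahead of the robot, y to its left, z up, the work surface at z = 0. Lengths are in m, angles in degrees, forces in N, time in s.
With the tool pointing down it reaches from about 0.4 to 0.825 m from the base axis. Payload 7 kg.
Tool frame: the origin (TCP) lies on the centre line of the jaws, within the pads' length; the fingertips stand 11 mm ahead of it and the grasp point (between the pads) lies 8 mm behind it; z points along the fingers, y is the line along which they close (so a half turn about z gives the same grasp; the last joint's range is limited). The gripper opens to 88 mm and grips with 3 to 60 N. Pads are 19 mm wide; open, the fingers measure 130 mm over their backs; the gripper's body (78 mm by 193 mm) begins 47 mm behind the grasp point.
Start: joints at [92.023, 20.546, 0.682, 0, -70.136, -16.507], TCP at [0.169, 0.654, 0.238] pointing down, gripper open.
Joint ranges: [-176.03, 176.03], [-82.01, 121.73], [-58.28, 71.71], [-173.87, 95.51], [-174.79, -0.11], [-173.66, 173.66]. Speed limits (degrees/s): [136.94, 136.94, 172.46, 180, 180, 180].

### API

Orientations are given as [roll, pitch, yaw] about the fixed x, y, z axes, in that order (R = Rz(yaw) Ry(pitch) Rx(roll)).
In Python, from plant import r, capture, camera_model, job gives the robot as it stands.
- The arm moves only by the tool drive_tool, never from a script. Its argument "increments" is a list that holds one entry, the list of rows, each a list of 5 numbers: the gripper's target within -1 to 1 (fully open at 1, half-way at 0, shut at -1), then the shift along the tool's x, y, z scaled (see below), then the turn about the tool's z scaled (see below). In form: [[[gripper, tx, ty, tz, roll], ...]]. A call has 1 to 5 rows; each row is the pose to reach, as a shift and turn from the pose commanded when the call began, along the tool's axes at that moment, turning the shorter way round; what a row does not reach only later rows make up. The controller multiplies each number of a shift by 120 mm and each number of a turn by 360 degrees. A row lasts 1/8 s, in which the tool goes at most 62.5 mm and 10.7 degrees, less where a joint would pass 70% of its speed; a pose out of reach is approached as far as the arm can. A call with a number of a shift or a turn outside -1 to 1 is refused whole. A call with a gripper value outside its range is refused whole. The fingers move at their own pace and stop on an object; "squeeze" is the grip in N (left out, the last holds). Time passes only in rows, so rows that repeat a pose let the fingers close. It gives the time, the measured TCP pose, the force, the opening and the grip force at its end, in the units of the state.
- r.get_state(): the state, without advancing time (a new reading comes with each control period).
- capture(name): name is "scene" or "top"; returns the picture (480x640x3 uint8, red, green, blue); there is no depth.
- camera_model(name): a dict with "camera_matrix" (3x3 intrinsics, pixels), "rvec" (rotation vector, rad) and "tvec" (3), from world to camera coordinates, as OpenCV has them. Camera axes: x right, y down, z forward; pixel columns grow to the right and rows downward; lengths in m; the calibration is good to about 2 mm. A picture is of the moment at which its call begins. camera_model takes no time and is no camera call.
- job.close_job(): hands the job in; it is judged then, once.
The state is a dict: "time_s": time; "joints": joint angles; "qd": joint speeds; "joint_torque": joint torques, N m; "tcp_pos": TCP position; "eef_rot": TCP orientation; "contact_force": force on the tool from outside, world axes, zero at the start; "moment": the same for the moment, N m; "gripper_width": finger opening in m; "gripper_force": force on a finger pad.
Only numpy, scipy, OpenCV 4.12 (cv2) and the standard library are available. Lean on these libraries where they do the work, as an engineer would, in place of code of your own. Each camera call takes 0.05 s, during which the arm holds its last target. There are 200 camera calls.

### The job

Put the inspection torches back on charge. First switch the charger off with its yellow lever and slide the chute's red keeper up to the top end; take out the torch left in the chute the wrong way round and reload it, and load every torch from the tray and the bench, so that all lie across the chute side by side down against the stop, tails to the brass strip and lenses to the opposite wall. Then slide the keeper down until you feel it bear on the last torch, without ramming it, and switch the charger on again; leave the other things on the bench alone.

Things in the scene. Friction and masses are not known exactly. Their poses are not given: they have to be found in the camera images.
- torch0_mid (a point): centre of an inspection torch (black ribbed round barrel, 31 mm thick, 118 mm long, about 130 g; it rolls down the chute but soon stops on the level); its y axis runs along the barrel towards the tail; lies in the chute at the start, against the stop, the wrong way round. Grip it across the barrel, near the middle
- torch0_lens (a point): centre of the lens face of the same torch (the thicker end with the white band), 59 mm from its middle along -y
- torch1_mid (a point): centre of an inspection torch (black ribbed round barrel, 31 mm thick, 118 mm long, about 130 g; it rolls down the chute but soon stops on the level); its y axis runs along the barrel towards the tail; lies in a bay of the grey tray at the start, or is absent. Grip it across the barrel, near the middle
- torch1_lens (a point): centre of the lens face of the same torch (the thicker end with the white band), 59 mm from its middle along -y
- torch2_mid (a point): centre of an inspection torch (black ribbed round barrel, 31 mm thick, 118 mm long, about 130 g; it rolls down the chute but soon stops on the level); its y axis runs along the barrel towards the tail; lies in a bay of the grey tray at the start, or is absent. Grip it across the barrel, near the middle
- torch2_lens (a point): centre of the lens face of the same torch (the thicker end with the white band), 59 mm from its middle along -y
- torch3_mid (a point): centre of an inspection torch (black ribbed round barrel, 31 mm thick, 118 mm long, about 130 g; it rolls down the chute but soon stops on the level); its y axis runs along the barrel towards the tail; lies in a bay of the grey tray at the start, or is absent. Grip it across the barrel, near the middle
- torch3_lens (a point): centre of the lens face of the same torch (the thicker end with the white band), 59 mm from its middle along -y
- torch4_mid (a point): centre of an inspection torch (black ribbed round barrel, 31 mm thick, 118 mm long, about 130 g; it rolls down the chute but soon stops on the level); its y axis runs along the barrel towards the tail; lies on the bench behind the tray at the start, or is absent. Grip it across the barrel, near the middle
- torch4_lens (a point): centre of the lens face of the same torch (the thicker end with the white band), 59 mm from its middle along -y
- chute_stop (a point): charging chute: point on the floor's middle line at the stop, 32 mm over the bench. x = across, to the robot's right, to the wall with the brass strip and black charger box; y = downhill (away from the robot); z = square to the floor, which slopes 16 degrees. At y = 0..6 mm two stop tabs 26 mm high stand at x = -66..-42 and 42..66 mm; between them it is open for the fingers
- chute_load (a point): the same axes, 195 mm uphill of chute_stop and 15.5 mm over the floor: where the axis of a torch may be let go; it then rolls down by itself. Floor: y = 0 to -298 mm from chute_stop; walls 132 mm apart inside, 22 mm high. Torches lie across: the first with its axis 15.5 mm uphill of the stop, each next 31 mm further. Best handled with the tool square to the floor
- tray_floor (a point): middle of the floor of the grey tray that holds torches, 8 mm over the bench (it stands on a clipboard 4 mm thick); three bays, 75 mm wide, at x = -115, 0 and 115 mm, torches lying along y; walls and blocks 24 mm high over the floor; the bay sides are open between y = -37 and 37 mm for the fingers
- keeper (a joint): red keeper that slides along the chute: distance in m of its downhill face from the stop line, 0 = at the stop, 0.275 = top end; growing uphill. About 3 N of friction, stays where it is left. With it up at the top end there is room to load torches below it
- keeper_face (a point): middle of the downhill face of the keeper, 15.5 mm over the chute floor; axes as chute_stop. The keeper's cross bar is 122 mm long (across), 14 mm thick uphill of this face, and stands from 6 to 23 mm over the floor
- keeper_tab (a point): grip point of the upright red tab on the keeper: 44 mm wide (x), 12 mm thick (y), from 23 to 78 mm over the chute floor (along its z); this point is in the middle of its width and thickness, 62 mm over the floor and 7 mm uphill of keeper_face
- centre_cap: black moulded wheel centre cap, 60 mm across and 14 mm high, origin under its centre; bystander, leave it alone
- ring_gauge: white and black setting ring, 65 mm across and 23 mm high, origin under its centre; bystander, leave it alone
- charger (a joint): charger switch: yellow ball lever on a grey box just beyond the low end of the chute. 0 = leaning to the chute's -x side (red lamp), off; 1 rad = leaning to its +x side (green lamp), on. About 1 N at the ball moves it; it stays where it is left
- charger_tip (a point): centre of the yellow ball of the switch lever, 26 mm in diameter, on a 10 mm rod; it swings along the chute's x on a radius of 60 mm about a pivot 22 mm over the bench, upright at 0.5 rad, so the ball is 29 mm to either side at the ends and about 75 mm over the bench. The box is 70 x 50 mm and 25 mm high

How it is judged:
By the outcome, as a careful person would: the job done as asked, in the order asked, and still so for the second after the job is handed in, with the robot touching nothing.
Of torch1, torch2, torch3, torch4 only 2 to 4 are there at a start; the rules pass over those that are not, and their reading is None.
At some moment in a run one of torch1, torch2, torch3 may be knocked a few centimetres aside while the robot is not near it.
Once in a run the grip may slacken for a moment while it holds something.
It also fails if it takes over 210 s, if anything falls off the work surface, if the arm or the gripper's body presses on something with over 40 N, if the wrist force passes 120 N, or if a joint passes its speed limit or range.

## Working session

There is one attempt and no reset: what is moved stays moved. The work goes in short steps, Python scripts to look and compute and a tool call to move; the robot and the scene stay as the last step left them, time stands still between calls to the robot, and variables do not carry over. Pictures are saved under pics/ and viewed, at most 14 in all, crops included, and the job is handed in when it is done.

Besides the shell and the picture viewer there is one more tool, called as name(argument=value, ...) on one line, values as JSON. drive_tool: Moves the arm, as the interface text tells. Its arguments: {"type":"object","properties":{"increments":{"type":"array"},"squeeze":{"type":"number"}},"required":["increments"]}

```bash
ls; mkdir -p pics
python3 - <<'E'
from plant import r,capture,camera_model
import cv2
s=r.get_state();print(s)
for n in("scene","top"):
    cv2.imwrite(f"pics/{n}0.png",capture(n)[:,:,::-1]);m=camera_model(n);print(n,m)
E
```

```text
pics
{'time_s': 0.0, 'joints': array([ 9.20231739e+01,  2.05893463e+01,  6.35730420e-01, -1.87617627e-02,
       -7.01356060e+01, -1.65063354e+01]), 'qd': array([-0.00430065,  0.00292843,  0.00878267, -0.0084705 , -0.05435617,
        0.05598102]), 'joint_torque': array([-9.85442566e-04, -5.82706618e+01,  2.93063271e+01,  6.99747115e+00,
        6.99141747e-03, -1.60666855e-04]), 'tcp_pos': array([0.16873514, 0.65310405, 0.23666538]), 'eef_rot': array([ 1.79909443e+02, -8.44143285e-03, -1.44895436e+01]), 'contact_force': array([-0.3718441 , -0.22310751, -0.20311244]), 'moment': array([ 0.04539091, -0.01374787, -0.02857875]), 'gripper_force': 0.0, 'gripper_width': 0.08778677619038162}
scene {'camera_matrix': array([[496.28961926,   0.        , 320.24008424],
       [  0.        , 496.28961926, 238.72784857],
       [  0.        ,   0.        ,   1.        ]]), 'rvec': array([ 0.93012948, -2.26617138,  1.24648882]), 'tvec': array([0.38418097, 0.25867838, 0.63924456])}
top {'camera_matrix': array([[609.43920173,   0.        , 320.99926184],
       [  0.        , 609.43920173, 235.2403103 ],
       [  0.        ,   0.        ,   1.        ]]), 'rvec': array([ 2.17319996, -2.2070312 ,  0.11376586]), 'tvec': array([0.02232498, 0.50153731, 1.31616834])}
```

View pics/top0.png

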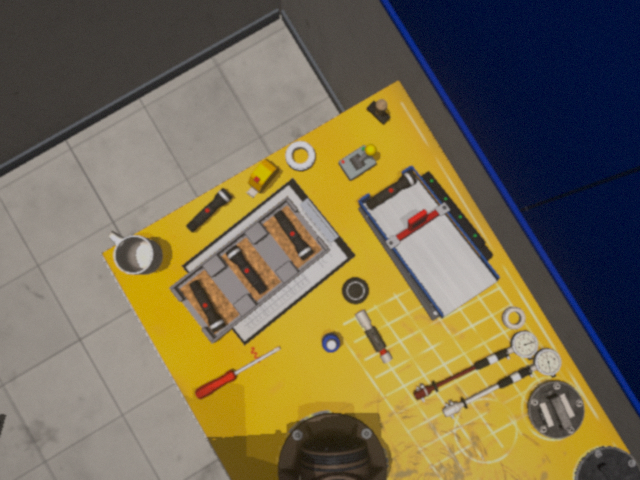

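View pics/scene0.png

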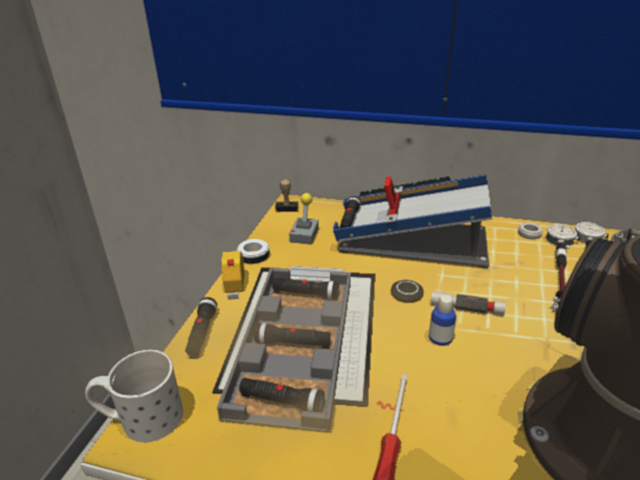

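```bash
cat > h.py <<'E'
import numpy as np,cv2
from plant import r,capture,camera_model
def cam(n):
    m=camera_model(n);return m["camera_matrix"],cv2.Rodrigues(m["rvec"])[0],np.array(m["tvec"]).ravel()
def ray(n,p):
    K,R,t=cam(n);return -R.T@t,R.T@np.linalg.inv(K)@np.array([p[0],p[1],1.])
def at(n,p,z):
    c,d=ray(n,p);return c+d*(z-c[2])/d[2]
def two(p,q):
    a,u=ray("top",p);b,v=ray("scene",q);s=np.linalg.lstsq(np.c_[u,-v],b-a,rcond=None)[0]
    A=a+u*s[0];B=b+v*s[1];return (A+B)/2,np.linalg.norm(A-B)
def px(n,P):
    K,R,t=cam(n);q=K@(R@np.asarray(P,float)+t);return q[:2]/q[2]
def blobs(im,lo,hi,amin=20):
    h=cv2.cvtColor(im,cv2.COLOR_RGB2HSV);m=cv2.inRange(h,lo,hi)
    n,l,s,c=cv2.connectedComponentsWithStats(m);return [(s[i,4],c[i].round(1),s[i,:4]) for i in range(1,n) if s[i,4]>=amin]
E
python3 - <<'E'
from h import *
im=cv2.imread("pics/top0.png")
cv2.imwrite("pics/c1.png",cv2.resize(im[80:330,330:510],None,fx=3.2,fy=2.4*4/3*0+2.4,interpolation=3) if 0 else cv2.resize(im[130:330,330:510],None,fx=3,fy=3,interpolation=3))
cv2.imwrite("pics/c2.png",cv2.resize(im[170:350,150:370],None,fx=3.3,fy=3.3,interpolation=3))
s=cv2.imread("pics/scene0.png")
cv2.imwrite("pics/c3.png",cv2.resize(s[170:270,270:500],None,fx=3.4,fy=3.4,interpolation=3))
t=im[:,:,::-1];s=s[:,:,::-1]
for n,i in(("top",t),("scene",s)):
    print(n,"yellowball",[b for b in blobs(np.ascontiguousarray(i),(25,150,100),(35,255,255)) if b[0]<500]);print("red",blobs(np.ascontiguousarray(i),(0,180,90),(5,255,255),8)+blobs(np.ascontiguousarray(i),(172,180,80),(180,255,255),8))
print([px("top",p) for p in((0,0,0),(.4,0,0),(0,.4,0),(.169,.654,.238))])
E
```

```text
top yellowball [(np.int32(97), array([370.3, 149.1]), array([365, 144,  12,  11], dtype=int32)), (np.int32(188), array([261.6, 172.3]), array([253, 164,  18,  18], dtype=int32)), (np.int32(27), array([354.3, 327.4]), array([351, 321,   9,  11], dtype=int32))]
red [(np.int32(8), array([256.5, 179. ]), array([255, 178,   4,   3], dtype=int32)), (np.int32(13), array([390.5, 189.8]), array([389, 188,   4,   4], dtype=int32)), (np.int32(11), array([206.6, 210.1]), array([205, 209,   4,   3], dtype=int32)), (np.int32(102), array([416.9, 217.2]), array([409, 211,  17,  14], dtype=int32)), (np.int32(57), array([431. , 215.8]), array([426, 211,  12,  11], dtype=int32)), (np.int32(67), array([404.4, 233.4]), array([398, 228,  15,  11], dtype=int32)), (np.int32(12), array([291.8, 233.4]), array([290, 232,   4,   4], dtype=int32)), (np.int32(12), array([246.7, 270.2]), array([245, 269,   4,   4], dtype=int32)), (np.int32(14), array([204.5, 304.7]), array([203, 303,   4,   4], dtype=int32)), (np.int32(11), array([382.9, 351.5]), array([381, 350,   5,   4], dtype=int32)), (np.int32(284), array([214.1, 384.8]), array([197, 373,  38,  24], dtype=int32))]
scene yellowball [(np.int32(61), array([306. , 197.7]), array([302, 193,   9,  10], dtype=int32))]
red [(np.int32(255), array([391.3, 195.9]), array([385, 177,  15,  37], dtype=int32)), (np.int32(22), array([230.1, 261.9]), array([228, 260,   5,   5], dtype=int32)), (np.int32(32), array([490.2, 306.1]), array([488, 303,   5,   7], dtype=int32)), (np.int32(23), array([279.4, 387.1]), array([277, 385,   6,   5], dtype=int32)), (np.int32(736), array([387.4, 457.8]), array([374, 434,  26,  46], dtype=int32))]
[array([331.33663178, 467.47237935]), array([328.13691605, 281.74515866]), array([144.97206086, 471.79465008]), array([-34.67668376, 417.94549625])]
```

View pics/c1.png

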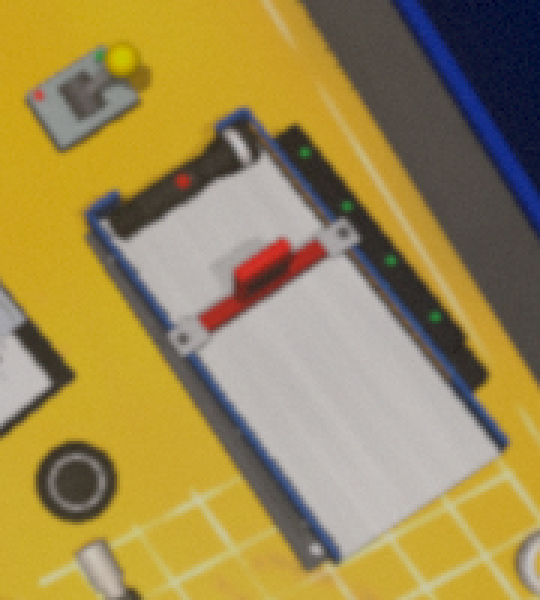

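View pics/c2.png

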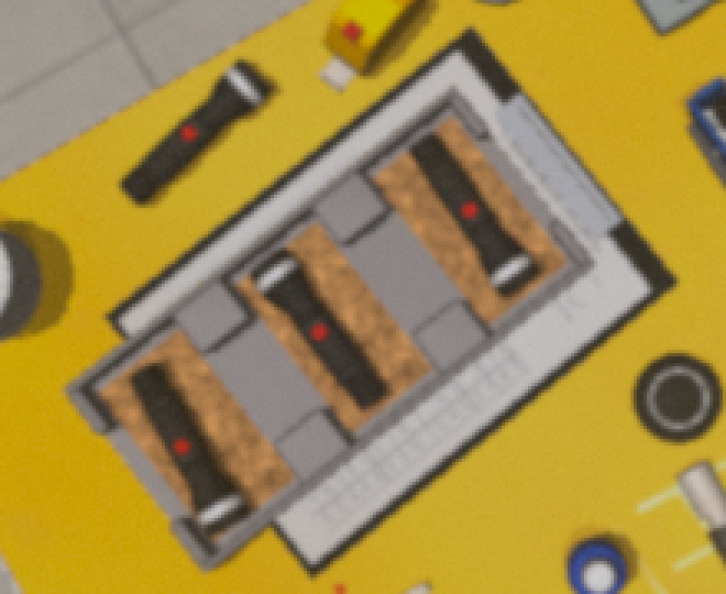

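View pics/c3.png

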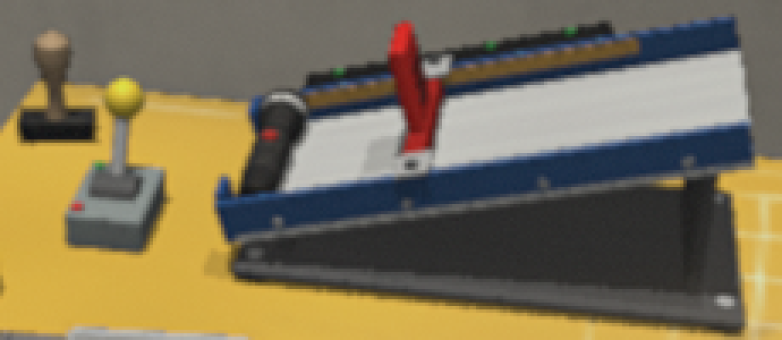

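Run:
```python
from h import *
c1=lambda u,v:(330+u/3,130+v/3)
c2=lambda u,v:(150+u/3.3,170+v/3.3)
P=lambda *a:np.round(np.array(a[0])*1000,1)
L0=at("top",c1(93,212),.053);L1=at("top",c1(333,556),.135);R0=at("top",c1(243,113),.053);R1=at("top",c1(503,443),.135)
for a,b in((L0,L1),(R0,R1),(L0,R0),(L1,R1)):
    d=(b-a)[:2];print(P(a),P(b),np.linalg.norm(d)*1000,np.degrees(np.arctan2(d[1],d[0])))
print("top floor corners",P(at("top",c1(343,556),.114)),P(at("top",c1(499,452),.114)))
print("ball",two((370.3,149.1),(306,197.7)))
c3=lambda u,v:(270+u/3.4,170+v/3.4)
# keeper tab top edge ends: top view front-right, front-left
print("tabtop",two(c1(288,240),c3(402,24)),two(c1(237,275),c3(402,24)))
print("tab mid at z", P(at("top",c1(262,257),.032+.12*.276+.078*.961)))
print("bar ends mid",P(at("top",c1(264,282),.032+.12*.276+.022)),P(at("top",c1(343,233),.086)),P(at("top",c1(183,339),.086)))
tor=[("t0",(390.5,189.8),.067,c1(118,222),c1(245,143)),("bench",(206.6,210.1),.032,c2(135,192),c2(255,80)),("R",(291.8,233.4),.040,c2(428,140),c2(518,280)),("M",(246.7,270.2),.040,c2(373,400),c2(273,262)),("L",(204.5,304.7),.040,c2(150,370),c2(222,522))]
for n,b,z,t,l in tor:
    T=at("top",t,z-.016);Le=at("top",l,z-.016);d=(T-Le)[:2]
    print(n,"btn",P(at("top",b,z)),"mid",P((T+Le)/2),"len",np.linalg.norm(d)*1000,"tail dir",np.degrees(np.arctan2(d[1],d[0])))
```

```text
[572.5 -72.   53. ] [ 329.  -219.2  135. ] 284.5640795242844 -148.8600559295992
[ 643.1 -182.    53. ] [ 401.9 -335.7  135. ] 285.9894397538179 -147.49401275596347
[572.5 -72.   53. ] [ 643.1 -182.    53. ] 130.71373893838683 -57.317585559980344
[ 329.  -219.2  135. ] [ 401.9 -335.7  135. ] 137.50146933854415 -57.95393632106394
top floor corners [ 327.8 -230.5  114. ] [ 396.  -339.3  114. ]
ball (array([ 0.67990995, -0.09191199,  0.07639493]), np.float64(0.0006036122397284492))
tabtop (array([ 0.54117407, -0.19553617,  0.13334574]), np.float64(0.0012798086210592612)) (array([ 0.51450939, -0.15783139,  0.15455206]), np.float64(0.001999686826555662))
tab mid at z [ 528.6 -176.8  140.1]
bar ends mid [ 517.  -187.4   87.1] [ 550.8 -244.1   86. ] [ 478.1 -129.8   86. ]
t0 btn [ 593.1 -134.3   67. ] mid [ 593.5 -136.6   51. ] len 108.83204071397674 tail dir 121.10687883073423
bench btn [559.3 262.5  32. ] mid [558.9 259.6  16. ] len 108.80300176587518 tail dir 132.86964528700696
R btn [505.1  78.   40. ] mid [506.   75.1  24. ] len 110.55975048312382 tail dir 31.86842107717569
M btn [427.3 175.6  40. ] mid [427.6 174.7  24. ] len 112.42346382521433 tail dir -144.65685681872296
L btn [355.3 265.8  40. ] mid [353.9 264.6  24. ] len 110.05087112479444 tail dir 25.1650866874676
```

```bash
cat >> h.py <<'E'
H=np.radians(31.85);CY=np.array([np.cos(H),np.sin(H)]);CX=np.array([np.sin(H),-np.cos(H)]);STOP=np.array([.6023,-.1299]);S16,C16=np.sin(np.radians(16)),np.cos(np.radians(16))
def ch(x,s,h):
    "chute coords: x across, s uphill, h over floor -> world"
    p=STOP+CX*x+CY*(-s*C16+h*S16);return np.array([p[0],p[1],.032+s*S16+h*C16])
def plan(*targets,start=None):
    "targets (x,y,z,yaw) -> call values tx,ty,tz,roll"
    if start is None:
        s=r.get_state();p=np.array(s["tcp_pos"]);yaw=s["eef_rot"][2]
    else:p=np.array(start[:3],float);yaw=start[3]
    for T in targets:
        print("->",np.round(T,4))
        for k in range(9):
            a=np.radians(yaw);R=np.array([[np.cos(a),np.sin(a),0],[np.sin(a),-np.cos(a),0],[0,0,-1]])
            d=R.T@(np.array(T[:3])-p)/.12;n=max(1,np.abs(d).max()/.98);d/=n
            dy=(T[3]-yaw+180)%360-180;t=np.clip(-dy/360,-.14,.14)
            d=np.round(d,3);t=np.round(t,4)
            if np.abs(d).max()<.004 and abs(t)<.0015:break
            print("  ",list(map(float,d)),float(t));p=p+R@d*.12;yaw-=t*360
def st():
    s=r.get_state();print("t",round(s["time_s"],2),"tcp",np.round(s["tcp_pos"],4),"rot",np.round(s["eef_rot"],1),"F",np.round(s["contact_force"],1),"w",round(s["gripper_width"],4),"g",round(s["gripper_force"],1),"j",np.round(s["joints"],0))
E
python3 - <<'E'
from h import *
c1=lambda u,v:(330+u/3,130+v/3)
for q in((265,0),(390,180),(540,390)):
    w=at("top",c1(*q),0)[:2]-STOP;print("wall? in chute x,y",w@CX,w@CY)
b=np.array([.680,-.092]);pre=b+.048*CX;print("ball chute",(b-STOP)@CX,(b-STOP)@CY)
print("stamp",at("top",(378,112),.03)[:2]);
w=at("top",(357.7,162.7),.025)[:2]-STOP;print("box",w@CX,w@CY)
end=b+(-.058+.031)*CX
plan((*pre,.24,-148.2),(*pre,.075,-148.2),(*end,.075,-148.2))
E
```

```text
wall? in chute x,y 0.14081176394913228 0.07409456184178902
wall? in chute x,y 0.144284544284052 -0.09105299342510162
wall? in chute x,y 0.15090574924056777 -0.2826472222045392
ball chute 0.008808585300396321 0.08600063270119387
stamp [ 0.7734503  -0.11614031]
box -0.02067821816515539 0.0820270530852182
-> [ 7.053e-01 -1.328e-01  2.400e-01 -1.482e+02]
   [0.98, 0.857, -0.004] 0.14
   [0.98, -0.159, -0.003] 0.14
   [0.575, -0.98, -0.004] 0.0914
   [-0.043, -0.98, -0.004] 0.0
   [-0.043, -0.98, -0.003] 0.0
   [-0.043, -0.98, -0.004] 0.0
   [-0.043, -0.98, -0.003] 0.0
   [-0.026, -0.575, -0.002] 0.0
-> [ 7.053e-01 -1.328e-01  7.500e-02 -1.482e+02]
   [0.0, 0.0, 0.98] 0.0
   [0.0, 0.0, 0.395] 0.0
-> [ 6.658e-01 -6.910e-02  7.500e-02 -1.482e+02]
   [0.001, 0.625, -0.0] 0.0
```

Run:
```python
from h import *
b=np.array([.680,-.092]);pre=b+.036*CX
end=b+(-.058+.020)*CX
plan((*pre,.24,-58.2),(*pre,.075,-58.2),(*end,.075,-58.2))
```

```text
-> [  0.699   -0.1226   0.24   -58.2   ]
   [0.98, 0.856, -0.005] 0.1214
   [0.98, -0.044, -0.003] 0.0
   [0.98, -0.044, -0.003] 0.0
   [0.98, -0.043, -0.003] 0.0
   [0.98, -0.044, -0.004] 0.0
   [0.98, -0.043, -0.003] 0.0
   [0.98, -0.044, -0.004] 0.0
   [0.642, -0.028, -0.002] 0.0
-> [  0.699   -0.1226   0.075  -58.2   ]
   [0.0, -0.0, 0.98] 0.0
   [0.0, -0.0, 0.395] 0.0
-> [  0.6599  -0.0597   0.075  -58.2   ]
   [-0.616, 0.0, -0.0] 0.0
```

drive_tool(increments=[[[-1, 0.49, 0.43, 0, 0.03], [-1, 0.98, 0.856, -0.01, 0.06], [-1, 0.98, 0.856, -0.01, 0.09], [-1, 0.98, 0.856, -0.01, 0.1214], [-1, 0.98, 0.856, -0.01, 0.1214]]], squeeze=20)

```text
time_s: 0.72
tcp_pos: [0.2572, 0.5242, 0.2387]
eef_rot: [180.0, 0.0, -58.2]
contact_force: [-0.6, 0.3, -0.0]
gripper_width: 0.0432
gripper_force: 0.0
```

drive_tool(increments=[[[-1, 0.5, 0, 0, 0], [-1, 0.98, -0.044, 0, 0], [-1, 0.98, -0.044, 0, 0]]])

```text
time_s: 1.1
tcp_pos: [0.3246, 0.4252, 0.2388]
eef_rot: [180.0, -0.0, -58.1]
contact_force: [0.7, 0.7, 0.7]
gripper_width: 0.013
gripper_force: 0.0
```

drive_tool(increments=[[[-1, 0.5, 0, 0, 0], [-1, 0.98, -0.044, 0, 0], [-1, 0.98, -0.044, 0, 0]]])

```text
time_s: 1.48
tcp_pos: [0.3911, 0.3286, 0.2386]
eef_rot: [180.0, -0.0, -58.2]
contact_force: [-1.2, 0.8, 0.5]
gripper_width: 0.0006
gripper_force: 0.0
```

drive_tool(increments=[[[-1, 0.5, 0, 0, 0], [-1, 0.98, -0.044, 0, 0], [-1, 0.98, -0.044, 0, 0]]])

```text
time_s: 1.85
tcp_pos: [0.4577, 0.2319, 0.2384]
eef_rot: [180.0, -0.0, -58.2]
contact_force: [-0.3, 1.6, -0.5]
gripper_width: 0.0007
gripper_force: 0.0
```

drive_tool(increments=[[[-1, 0.5, 0, 0, 0], [-1, 0.98, -0.044, 0, 0], [-1, 0.98, -0.044, 0, 0]]])

```text
time_s: 2.22
tcp_pos: [0.5243, 0.1351, 0.2381]
eef_rot: [179.9, -0.0, -58.2]
contact_force: [-1.1, 1.4, 0.0]
gripper_width: 0.0003
gripper_force: 0.0
```

drive_tool(increments=[[[-1, 0.5, 0, 0, 0], [-1, 0.98, -0.044, 0, 0], [-1, 0.98, -0.044, 0, 0]]])

```text
time_s: 2.6
tcp_pos: [0.5908, 0.0384, 0.2377]
eef_rot: [179.9, 0.0, -58.2]
contact_force: [-0.7, 1.3, -0.2]
gripper_width: 0.0007
gripper_force: 0.0
```

drive_tool(increments=[[[-1, 0.5, 0, 0, 0], [-1, 0.98, -0.044, 0, 0], [-1, 0.98, -0.044, 0, 0], [-1, 0.98, -0.044, 0, 0]]])

```text
time_s: 3.1
tcp_pos: [0.6557, -0.0564, 0.2382]
eef_rot: [180.0, 0.0, -58.1]
contact_force: [-0.7, -0.2, 0.7]
gripper_width: 0.0006
gripper_force: 0.0
```

Run:
```python
from h import *
st()
b=np.array([.680,-.092]);pre=b+.036*CX
end=b+(-.058+.020)*CX
plan((*pre,.24,-58.2),(*pre,.075,-58.2),(*end,.075,-58.2))
```

```text
t 3.1 tcp [ 0.6557 -0.0564  0.2382] rot [180.    0.  -58.1] F [-0.7 -0.2  0.7] w 0.0006 g 0.0 j [ 12.  19.  -2.  -0. -70.  20.]
-> [  0.699   -0.1226   0.24   -58.2   ]
   [0.659, -0.015, -0.015] 0.0003
-> [  0.699   -0.1226   0.075  -58.2   ]
   [0.0, 0.0, 0.98] 0.0
   [0.0, 0.0, 0.395] 0.0
-> [  0.6599  -0.0597   0.075  -58.2   ]
   [-0.616, 0.001, -0.0] 0.0
```

drive_tool(increments=[[[-1, 0.33, 0, 0, 0], [-1, 0.66, -0.015, -0.015, 0], [-1, 0.66, -0.015, -0.015, 0]]])

```text
time_s: 3.48
tcp_pos: [0.6997, -0.124, 0.2403]
eef_rot: [180.0, 0.0, -58.1]
contact_force: [-1.0, 0.1, -0.5]
gripper_width: 0.0007
gripper_force: 0.0
```

drive_tool(increments=[[[-1, 0, 0, 0.4, 0], [-1, 0, 0, 0.8, 0], [-1, 0, 0, 0.98, 0], [-1, 0, 0, 0.98, 0]]])

```text
time_s: 3.98
tcp_pos: [0.6977, -0.1223, 0.1214]
eef_rot: [179.8, 0.1, -58.1]
contact_force: [-0.0, 0.1, 0.1]
gripper_width: 0.0005
gripper_force: 0.0
```

drive_tool(increments=[[[-1, 0, 0, 0.2, 0], [-1, 0, 0, 0.395, 0], [-1, 0, 0, 0.395, 0]]])

```text
time_s: 4.35
tcp_pos: [0.6987, -0.1234, 0.0757]
eef_rot: [179.9, 0.0, -58.1]
contact_force: [0.1, -0.7, 0.1]
gripper_width: 0.0006
gripper_force: 0.0
```

drive_tool(increments=[[[-1, -0.1, 0, 0, 0], [-1, -0.2, 0, 0, 0], [-1, -0.3, 0, 0, 0], [-1, -0.4, 0, 0, 0], [-1, -0.5, 0, 0, 0]]])

```text
time_s: 4.97
tcp_pos: [0.667, -0.0727, 0.0757]
eef_rot: [-180.0, 0.0, -58.2]
contact_force: [0.9, -0.9, 0.0]
gripper_width: 0.0005
gripper_force: 0.6
```

drive_tool(increments=[[[-1, -0.06, 0, 0, 0], [-1, -0.12, 0, 0, 0], [-1, -0.12, 0, 0, 0]]])

```text
time_s: 5.35
tcp_pos: [0.6599, -0.0615, 0.0753]
eef_rot: [180.0, -0.0, -58.2]
contact_force: [1.6, -3.1, -1.9]
gripper_width: 0.0003
gripper_force: 1.9
```

Run:
```python
from h import *
st()
t=capture("top");s=capture("scene")
for i in (t,s):print([b for b in blobs(i,(25,150,100),(35,255,255),15) if b[0]<180])
```

```text
t 5.35 tcp [ 0.6599 -0.0615  0.0753] rot [180.   -0.  -58.2] F [ 1.6 -3.1 -1.9] w 0.0003 g 1.9 j [ 12.  27. -12.   0. -51.  20.]
[(np.int32(99), array([408.7, 129.8]), array([402, 122,  16,  14], dtype=int32)), (np.int32(23), array([225.7, 184.3]), array([224, 181,   4,   7], dtype=int32)), (np.int32(89), array([352.1, 194.4]), array([348, 187,   9,  17], dtype=int32)), (np.int32(57), array([488.1, 289.6]), array([480, 284,  16,  12], dtype=int32)), (np.int32(91), array([413.2, 298.7]), array([405, 290,  16,  18], dtype=int32)), (np.int32(16), array([472.3, 299.3]), array([468, 297,   9,   6], dtype=int32)), (np.int32(66), array([499.6, 319.2]), array([495, 311,  12,  19], dtype=int32)), (np.int32(74), array([513. , 317.3]), array([509, 312,   9,  11], dtype=int32)), (np.int32(21), array([523.1, 327.6]), array([519, 325,   9,   5], dtype=int32)), (np.int32(24), array([509.9, 332.1]), array([507, 330,   9,   6], dtype=int32)), (np.int32(18), array([555.6, 345.9]), array([552, 341,   7,  11], dtype=int32)), (np.int32(153), array([438. , 374.6]), array([428, 368,  21,  13], dtype=int32)
[... 604 characters left out ...]
34.3]), array([413, 427,  18,  18], dtype=int32)), (np.int32(15), array([466.4, 429.5]), array([464, 426,   6,   9], dtype=int32)), (np.int32(62), array([462.6, 438. ]), array([458, 430,  11,  15], dtype=int32)), (np.int32(41), array([451.6, 440.9]), array([448, 435,   9,  15], dtype=int32)), (np.int32(54), array([410.7, 450.1]), array([406, 446,  10,   9], dtype=int32)), (np.int32(27), array([460.9, 457.7]), array([458, 454,   6,   8], dtype=int32)), (np.int32(137), array([419. , 469.3]), array([406, 459,  22,  21], dtype=int32)), (np.int32(15), array([421.2, 477.9]), array([419, 476,   5,   4], dtype=int32))]
[(np.int32(57), array([298.9, 211.3]), array([294, 206,  11,  12], dtype=int32))]
```

drive_tool(increments=[[[-1, -0.03, 0, 0, 0], [-1, -0.03, 0, 0, 0], [-1, -0.03, 0, 0, 0]]])

```text
time_s: 5.82
tcp_pos: [0.6595, -0.0609, 0.0754]
eef_rot: [-180.0, -0.2, -58.2]
contact_force: [8.9, -16.7, -7.5]
gripper_width: 0.0001
gripper_force: 8.6
```

drive_tool(increments=[[[-1, 0.12, 0, 0, 0], [-1, 0.12, 0, -0.5, 0], [-1, 0.12, 0, -0.98, 0], [-1, 0.12, 0, -0.98, 0]]])

```text
time_s: 6.32
tcp_pos: [0.6685, -0.0704, 0.1992]
eef_rot: [-179.5, -0.2, -58.2]
contact_force: [0.2, 0.9, -1.3]
gripper_width: 0.0003
gripper_force: 0.0
```

Run:
```python
from h import *
st()
t=capture("top");s=capture("scene")
print("pred",px("top",(.649,-.043,.076)),px("scene",(.649,-.043,.076)))
print([b for b in blobs(s,(25,150,100),(35,255,255),15) if b[0]<180])
cv2.imwrite("pics/s1.png",cv2.resize(s[150:290,230:510],None,fx=2.8,fy=2.8)[:,:,::-1])
p=STOP-.0645*CY;e=STOP-.237*CY
plan((*p,.235,-148.2),(*p,.118,-148.2),(*e,.165,-148.2))
```

```text
t 6.33 tcp [ 0.6685 -0.0704  0.1992] rot [-179.5   -0.2  -58.2] F [ 0.2  0.9 -1.3] w 0.0003 g 0.0 j [ 11.  21.  -3.   0. -65.  21.]
pred [347.53207707 163.63916157] [299.1653151  210.54604773]
[(np.int32(67), array([298.9, 211.1]), array([294, 206,  11,  11], dtype=int32))]
-> [   0.5475   -0.1639    0.235  -148.2   ]
   [0.114, 0.98, -0.269] 0.14
   [0.226, 0.147, -0.073] 0.11
-> [ 5.475e-01 -1.639e-01  1.180e-01 -1.482e+02]
   [0.0, 0.0, 0.975] -0.0
-> [   0.401   -0.255    0.165 -148.2  ]
   [0.98, -0.001, -0.267] -0.0
   [0.458, -0.0, -0.125] -0.0
```

View pics/s1.png

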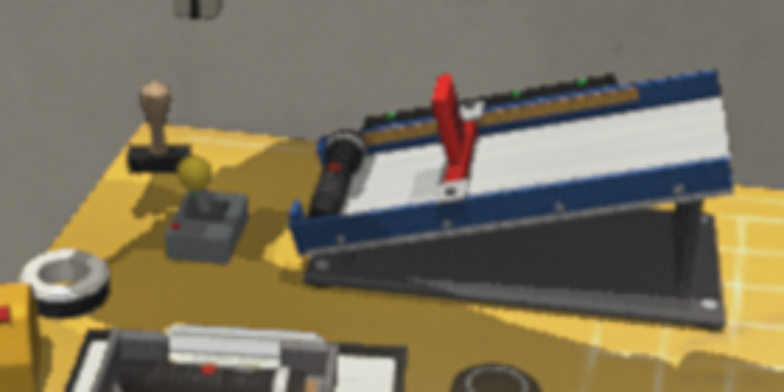

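drive_tool(increments=[[[-1, 0.114, 0.5, -0.27, 0.03], [-1, 0.114, 0.98, -0.27, 0.06], [-1, 0.114, 0.98, -0.27, 0.09], [-1, 0.114, 0.98, -0.27, 0.12], [-1, 0.114, 0.98, -0.27, 0.14]]])

```text
time_s: 7.05
tcp_pos: [0.5719, -0.1441, 0.224]
eef_rot: [179.8, -0.0, -108.9]
contact_force: [0.4, 1.0, -0.3]
gripper_width: 0.0004
gripper_force: 0.0
```

drive_tool(increments=[[[-1, 0.226, 0.147, -0.07, 0.03], [-1, 0.226, 0.147, -0.07, 0.06], [-1, 0.226, 0.147, -0.07, 0.09], [-1, 0.226, 0.147, -0.07, 0.11], [-1, 0.226, 0.147, -0.07, 0.11]]])

```text
time_s: 7.68
tcp_pos: [0.5468, -0.1641, 0.2325]
eef_rot: [179.9, -0.1, -148.1]
contact_force: [-0.3, -0.7, -0.8]
gripper_width: 0.0008
gripper_force: 0.0
```

Run:
```python
from h import *
st()
p=STOP-.0645*CY;e=STOP-.237*CY
plan((*p,.118,-148.2),(*e,.165,-148.2))
```

```text
t 7.67 tcp [ 0.5468 -0.1641  0.2325] rot [ 1.799e+02 -1.000e-01 -1.481e+02] F [-0.3 -0.7 -0.8] w 0.0008 g 0.0 j [  3.  11. -13.  -0. -66. -61.]
-> [ 5.475e-01 -1.639e-01  1.180e-01 -1.482e+02]
   [-0.005, -0.002, 0.954] 0.0002
-> [   0.401   -0.255    0.165 -148.2  ]
   [0.98, -0.001, -0.267] -0.0
   [0.457, -0.001, -0.124] -0.0
```

drive_tool(increments=[[[-1, -0.005, 0, 0.4, 0], [-1, -0.005, 0, 0.7, 0], [-1, -0.005, 0, 0.954, 0], [-1, -0.005, 0, 0.954, 0]]])

```text
time_s: 8.18
tcp_pos: [0.5459, -0.1638, 0.1167]
eef_rot: [179.8, -0.3, -148.1]
contact_force: [0.3, 0.1, 0.3]
gripper_width: 0.0001
gripper_force: 0.0
```

drive_tool(increments=[[[-1, 0.2, 0, -0.054, 0], [-1, 0.4, 0, -0.109, 0], [-1, 0.6, 0, -0.163, 0], [-1, 0.8, 0, -0.218, 0], [-1, 0.98, 0, -0.267, 0]]])

```text
time_s: 8.8
tcp_pos: [0.4482, -0.2272, 0.1536]
eef_rot: [-179.8, 0.2, -148.2]
contact_force: [6.2, 0.5, 1.5]
gripper_width: 0.0006
gripper_force: 2.7
```

drive_tool(increments=[[[-1, 0.1, 0, -0.027, 0], [-1, 0.2, 0, -0.054, 0], [-1, 0.3, 0, -0.081, 0], [-1, 0.38, 0, -0.104, 0], [-1, 0.38, 0, -0.104, 0]]])

```text
time_s: 9.43
tcp_pos: [0.4084, -0.2503, 0.1645]
eef_rot: [180.0, -0.0, -148.2]
contact_force: [1.8, 0.4, -0.2]
gripper_width: 0.0006
gripper_force: 0.8
```

Run:
```python
from h import *
st()
s=capture("scene")
cv2.imwrite("pics/s2.png",cv2.resize(s[150:290,230:510],None,fx=2.8,fy=2.8)[:,:,::-1])
```

```text
t 9.43 tcp [ 0.4084 -0.2503  0.1645] rot [ 180.    -0.  -148.2] F [ 1.8  0.4 -0.2] w 0.0006 g 0.8 j [ -8.   6. -29.   0. -55. -50.]
```

View pics/s2.png

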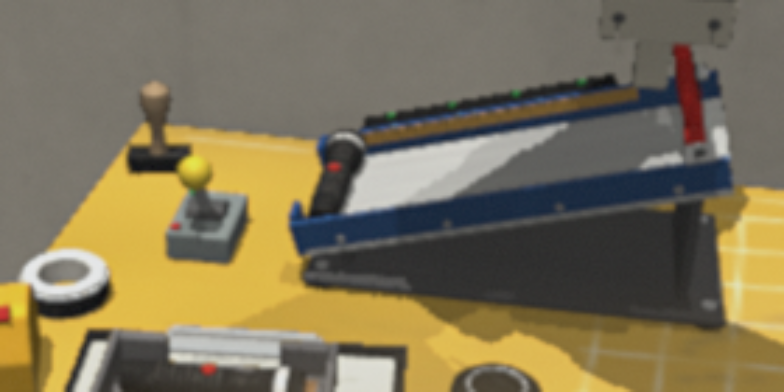

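drive_tool(increments=[[[-1, 0.04, 0, -0.011, 0], [-1, 0.06, 0, -0.017, 0], [-1, 0.06, 0, -0.017, 0]]])

```text
time_s: 9.85
tcp_pos: [0.4043, -0.2527, 0.1654]
eef_rot: [180.0, 0.2, -148.2]
contact_force: [8.4, 7.1, -4.1]
gripper_width: 0.0002
gripper_force: 5.4
```

drive_tool(increments=[[[-1, 0.03, 0, -0.008, 0], [-1, 0.04, 0, -0.011, 0], [-1, 0.04, 0, -0.011, 0]]])

```text
time_s: 10.22
tcp_pos: [0.4038, -0.2531, 0.1659]
eef_rot: [-180.0, 0.5, -148.2]
contact_force: [22.8, 17.8, -17.4]
gripper_width: 0.0003
gripper_force: 14.4
```

Run:
```python
from h import *
st();p=r.get_state()["tcp_pos"];print("y_h",(p[:2]-STOP)@CY)
```

```text
t 10.22 tcp [ 0.4038 -0.2531  0.1659] rot [-180.     0.5 -148.2] F [ 22.8  17.8 -17.4] w 0.0003 g 14.4 j [ -9.   5. -30.  -0. -55. -49.]
y_h -0.23361164517924346
```

drive_tool(increments=[[[-1, -0.15, 0, 0, 0], [-1, -0.15, 0, -0.3, 0], [-1, -0.3, 0, -0.6, 0], [-0.15, -0.3, 0, -0.6, 0], [-0.15, -0.3, 0, -0.6, 0]]])

```text
time_s: 10.85
tcp_pos: [0.4287, -0.2371, 0.2385]
eef_rot: [179.9, -0.1, -148.2]
contact_force: [-0.5, 0.3, 0.2]
gripper_width: 0.0146
gripper_force: 0.0
```

Run:
```python
from h import *
st();
p=np.array([.5933,-.1355])
plan((*p,.18,121.8),(*p,.068,121.8))
s=capture("scene");print(blobs(s,(0,180,90),(5,255,255),15))
t=capture("top");print([b for b in blobs(t,(0,180,90),(5,255,255),8)+blobs(t,(172,180,80),(180,255,255),8)])
```

```text
t 10.85 tcp [ 0.4287 -0.2371  0.2385] rot [ 1.799e+02 -1.000e-01 -1.482e+02] F [-0.5  0.3  0.2] w 0.0146 g 0.0 j [ -6.   3. -22.  -0. -65. -52.]
-> [  0.5933  -0.1355   0.18   121.8   ]
   [-0.98, -0.002, 0.296] 0.14
   [-0.404, 0.487, 0.191] 0.11
-> [ 5.933e-01 -1.355e-01  6.800e-02  1.218e+02]
   [-0.0, -0.0, 0.934] 0.0
[(np.int32(205), array([477.7, 180.9]), array([473, 161,  10,  39], dtype=int32)), (np.int32(22), array([230.1, 261.9]), array([228, 260,   5,   5], dtype=int32)), (np.int32(36), array([490.1, 305.7]), array([488, 302,   5,   8], dtype=int32)), (np.int32(23), array([279.4, 387.1]), array([277, 385,   6,   5], dtype=int32)), (np.int32(739), array([387.4, 457.7]), array([374, 434,  26,  46], dtype=int32))]
[(np.int32(14), array([390.5, 189.7]), array([389, 188,   4,   4], dtype=int32)), (np.int32(10), array([206.8, 210. ]), array([205, 209,   4,   3], dtype=int32)), (np.int32(11), array([291.8, 233.2]), array([290, 232,   4,   4], dtype=int32)), (np.int32(13), array([246.5, 270.2]), array([245, 269,   4,   4], dtype=int32)), (np.int32(37), array([457.3, 296.9]), array([453, 294,  10,   7], dtype=int32)), (np.int32(14), array([204.5, 304.7]), array([203, 303,   4,   4], dtype=int32)), (np.int32(277), array([214.2, 384.9]), array([197, 372,  37,  26], dtype=int32))]
```

drive_tool(increments=[[[-0.15, -0.5, 0, 0, 0.03], [-0.15, -0.98, 0, 0.2, 0.06], [-0.15, -0.98, 0, 0.3, 0.09], [-0.15, -0.98, 0, 0.3, 0.12], [-0.15, -0.98, 0, 0.3, 0.14]]])

```text
time_s: 11.58
tcp_pos: [0.5287, -0.1754, 0.2018]
eef_rot: [-179.9, -0.2, 161.1]
contact_force: [-0.1, -0.4, 0.7]
gripper_width: 0.0373
gripper_force: 0.0
```

drive_tool(increments=[[[-0.15, -0.2, 0.25, 0.1, 0.03], [-0.15, -0.404, 0.487, 0.19, 0.06], [-0.15, -0.404, 0.487, 0.19, 0.09], [-0.15, -0.404, 0.487, 0.19, 0.11], [-0.15, -0.404, 0.487, 0.19, 0.11]]])

```text
time_s: 12.2
tcp_pos: [0.5935, -0.1356, 0.1794]
eef_rot: [-179.9, -0.1, 121.9]
contact_force: [-0.6, 0.3, -0.7]
gripper_width: 0.0373
gripper_force: 0.0
```

Run:
```python
from h import *
st();
p=np.array([.5933,-.1355])
plan((*p,.068,121.8))
```

```text
t 12.2 tcp [ 0.5935 -0.1356  0.1794] rot [-1.799e+02 -1.000e-01  1.219e+02] F [-0.6  0.3 -0.7] w 0.0373 g 0.0 j [   5.   17.  -13.    0.  -61. -154.]
-> [ 5.933e-01 -1.355e-01  6.800e-02  1.218e+02]
   [0.002, -0.001, 0.928] 0.0002
```

drive_tool(increments=[[[0, 0, 0, 0.3, 0], [0, 0, 0, 0.6, 0], [0, 0, 0, 0.8, 0], [0, 0, 0, 0.9, 0], [0, 0, 0, 0.9, 0]]])

```text
time_s: 12.82
tcp_pos: [0.5937, -0.1356, 0.0719]
eef_rot: [-179.9, -0.0, 121.9]
contact_force: [0.8, 0.8, -0.0]
gripper_width: 0.0441
gripper_force: 0.0
```

drive_tool(increments=[[[0, 0, 0, 0.06, 0], [0, 0, 0, 0.08, 0], [0, 0, 0, 0.08, 0]]])

```text
time_s: 13.2
tcp_pos: [0.5944, -0.1354, 0.0632]
eef_rot: [180.0, 0.0, 121.8]
contact_force: [0.3, -0.3, -0.3]
gripper_width: 0.0439
gripper_force: 0.0
```

drive_tool(increments=[[[-0.18, 0, 0, 0, 0], [-0.18, 0, 0, 0, 0], [-0.18, 0, 0, 0.015, 0], [-0.18, 0, 0, 0.025, 0], [-0.18, 0, 0, 0.025, 0]]])

```text
time_s: 13.82
tcp_pos: [0.5941, -0.1354, 0.0598]
eef_rot: [-180.0, -0.0, 121.8]
contact_force: [0.2, -0.0, -0.1]
gripper_width: 0.036
gripper_force: 0.0
```

drive_tool(increments=[[[-0.18, 0, 0, 0.015, 0], [-0.18, 0, 0, 0.015, 0]]])

```text
time_s: 14.08
tcp_pos: [0.5942, -0.1354, 0.058]
eef_rot: [-180.0, -0.0, 121.8]
contact_force: [-0.7, 0.1, 0.2]
gripper_width: 0.0359
gripper_force: 0.0
```

drive_tool(increments=[[[-0.18, 0, 0, 0.01, 0], [-0.18, 0, 0, 0.01, 0]]])

```text
time_s: 14.32
tcp_pos: [0.5942, -0.1354, 0.0569]
eef_rot: [-180.0, -0.0, 121.8]
contact_force: [0.2, -0.7, 0.1]
gripper_width: 0.0361
gripper_force: 0.0
```

drive_tool(increments=[[[-0.18, 0, 0, 0.01, 0], [-0.18, 0, 0, 0.01, 0]]])

```text
time_s: 14.58
tcp_pos: [0.5942, -0.1354, 0.0557]
eef_rot: [-180.0, -0.0, 121.8]
contact_force: [0.2, -0.3, -0.0]
gripper_width: 0.0359
gripper_force: 0.0
```

drive_tool(increments=[[[-0.18, 0, 0, 0.015, 0], [-0.18, 0, 0, 0.015, 0]]])

```text
time_s: 14.82
tcp_pos: [0.5944, -0.1354, 0.0542]
eef_rot: [180.0, 0.0, 121.8]
contact_force: [0.1, 0.3, 2.7]
gripper_width: 0.0361
gripper_force: 1.4
```

drive_tool(increments=[[[-0.4, 0, 0, 0, 0], [-0.6, 0, 0, 0, 0], [-0.6, 0, 0, 0, 0], [-0.6, 0, 0, 0, 0]]], squeeze=35)

```text
time_s: 15.32
tcp_pos: [0.5939, -0.1356, 0.0539]
eef_rot: [-180.0, -0.0, 121.8]
contact_force: [-3.1, -1.6, 2.3]
gripper_width: 0.0299
gripper_force: 35.0
```

drive_tool(increments=[[[-0.6, 0, 0, -0.05, 0], [-0.6, 0, 0, -0.2, 0], [-0.6, 0, 0, -0.4, 0], [-0.6, 0, 0, -0.6, 0], [-0.6, 0, 0, -0.6, 0]]])

```text
time_s: 15.95
tcp_pos: [0.5959, -0.1351, 0.128]
eef_rot: [179.8, 0.1, 121.8]
contact_force: [0.1, 0.3, -2.2]
gripper_width: 0.0308
gripper_force: 3.5
```

Run:
```python
from h import *
st()
p=ch(0,.135,.0155);print(p)
plan((*p[:2],.2,-58.2))
```

```text
t 15.95 tcp [ 0.5959 -0.1351  0.128 ] rot [1.798e+02 1.000e-01 1.218e+02] F [ 0.1  0.3 -2.2] w 0.0308 g 3.5 j [   6.   20.  -16.    0.  -54. -154.]
[ 0.49569796 -0.19612493  0.0841106 ]
-> [  0.4957  -0.1961   0.2    -58.2   ]
   [0.008, -0.978, -0.6] -0.14
   [-0.0, 0.0, 0.0] -0.14
   [-0.0, -0.0, 0.0] -0.14
   [-0.0, -0.0, 0.0] -0.0799
```

drive_tool(increments=[[[-0.6, 0, 0, 0, 0], [-0.6, 0, 0, 0, 0], [-0.6, 0, 0, 0, 0], [-0.6, 0, 0, 0, 0]]], squeeze=35)

```text
time_s: 16.45
tcp_pos: [0.5941, -0.1354, 0.1255]
eef_rot: [-180.0, -0.0, 121.8]
contact_force: [0.5, -0.3, -1.0]
gripper_width: 0.0301
gripper_force: 35.0
```

Run:
```python
from h import *
st()
t=capture("top");s=capture("scene")
cv2.imwrite("pics/s3.png",np.vstack([cv2.resize(s[130:270,250:510],None,fx=2.5,fy=2.5)[:,:,::-1],cv2.resize(t[140:240,300:560],None,fx=2.5,fy=2.5)[:,:,::-1]])[:600])
```

```text
t 16.45 tcp [ 0.5941 -0.1354  0.1255] rot [-180.    -0.   121.8] F [ 0.5 -0.3 -1. ] w 0.0301 g 35.0 j [   6.   20.  -16.   -0.  -54. -154.]
```

View pics/s3.png

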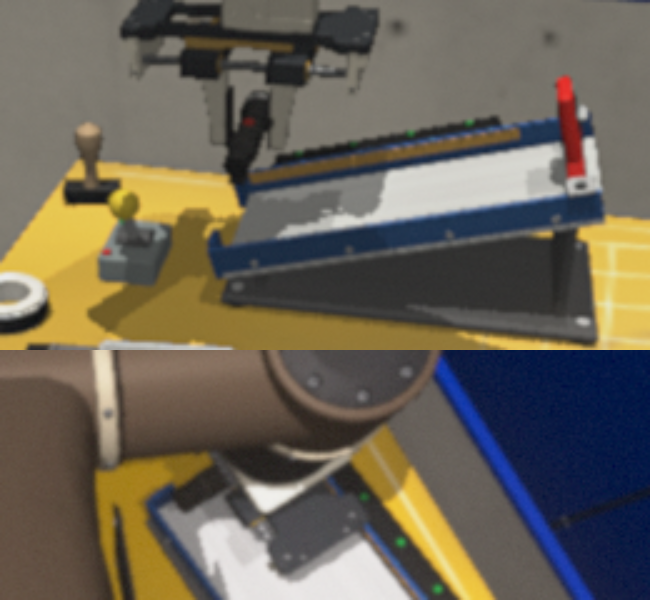

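Run:
```python
from h import *
p=np.array([.5941,-.1354,.123])
for q in(p,p-[*CX*.059,0],p+[*CX*.059,0]):print((px("scene",q)-[250,130])*2.5)
```

```text
[248.71611926 133.4553658 ]
[234.82695109 165.64918345]
[261.33909269 104.19647142]
```

drive_tool(increments=[[[-0.6, 0, -0.2, -0.2, -0.028], [-0.6, 0, -0.4, -0.4, -0.056], [-0.6, 0, -0.6, -0.6, -0.084], [-0.6, 0, -0.8, -0.6, -0.112], [-0.6, 0, -0.975, -0.6, -0.14]]])

```text
time_s: 17.18
tcp_pos: [0.4942, -0.1974, 0.1985]
eef_rot: [180.0, 0.1, 172.5]
contact_force: [1.0, -1.1, -0.8]
gripper_width: 0.03
gripper_force: 35.0
```

drive_tool(increments=[[[-0.6, 0, 0, 0, -0.028], [-0.6, 0, 0, 0, -0.056], [-0.6, 0, 0, 0, -0.084], [-0.6, 0, 0, 0, -0.112], [-0.6, 0, 0, 0, -0.14]]])

```text
time_s: 17.8
tcp_pos: [0.4948, -0.1971, 0.198]
eef_rot: [-180.0, 0.0, -137.1]
contact_force: [0.2, -0.4, -1.7]
gripper_width: 0.0299
gripper_force: 35.0
```

drive_tool(increments=[[[-0.6, 0, 0, 0, -0.028], [-0.6, 0, 0, 0, -0.056], [-0.6, 0, 0, 0, -0.084], [-0.6, 0, 0, 0, -0.112], [-0.6, 0, 0, 0, -0.14]]])

```text
time_s: 18.42
tcp_pos: [0.4948, -0.1971, 0.198]
eef_rot: [-180.0, 0.0, -86.7]
contact_force: [0.0, -0.4, -1.2]
gripper_width: 0.0299
gripper_force: 35.0
```

drive_tool(increments=[[[-0.6, 0, 0, 0, -0.028], [-0.6, 0, 0, 0, -0.056], [-0.6, 0, 0, 0, -0.08], [-0.6, 0, 0, 0, -0.08], [-0.6, 0, 0, 0, -0.08]]])

```text
time_s: 19.05
tcp_pos: [0.4948, -0.1971, 0.198]
eef_rot: [180.0, 0.0, -58.4]
contact_force: [-0.3, -0.1, -1.1]
gripper_width: 0.0301
gripper_force: 35.0
```

Run:
```python
from h import *
st()
p=ch(0,.135,.0155)
plan((*p[:2],p[2]+.009,-58.2))
```

```text
t 19.05 tcp [ 0.4948 -0.1971  0.198 ] rot [180.    0.  -58.4] F [-0.3 -0.1 -1.1] w 0.0301 g 35.0 j [ -1.   9. -21.  -0. -61.  32.]
-> [  0.4957  -0.1961   0.0931 -58.2   ]
   [-0.003, -0.01, 0.874] -0.0005
```

drive_tool(increments=[[[-0.6, 0, -0.01, 0.25, 0], [-0.6, 0, -0.01, 0.5, 0], [-0.6, 0, -0.01, 0.7, 0], [-0.6, 0, -0.01, 0.89, 0], [-0.6, 0, -0.01, 0.89, 0]]])

```text
time_s: 19.68
tcp_pos: [0.4947, -0.1964, 0.0898]
eef_rot: [179.8, 0.1, -58.3]
contact_force: [-0.1, -0.8, -1.0]
gripper_width: 0.0301
gripper_force: 35.0
```

drive_tool(increments=[[[-0.1, 0, 0, 0, 0], [0.0, 0, 0, 0, 0], [0.0, 0, 0, -0.02, 0], [0.0, 0, 0, -0.04, 0], [0.0, 0, 0, -0.08, 0]]])

```text
time_s: 20.3
tcp_pos: [0.4959, -0.1964, 0.1012]
eef_rot: [-180.0, -0.0, -58.2]
contact_force: [1.0, 0.7, -1.0]
gripper_width: 0.044
gripper_force: 0.1
```

drive_tool(increments=[[[0.0, 0, 0, -0.2, 0], [0.0, 0, 0, -0.5, 0], [0.0, 0, 0, -0.8, 0], [0.0, 0, 0, -0.98, 0], [0.0, 0, 0, -0.98, 0]]])

```text
time_s: 20.92
tcp_pos: [0.4968, -0.1966, 0.2206]
eef_rot: [-179.8, -0.1, -58.2]
contact_force: [0.3, 0.4, 0.1]
gripper_width: 0.0437
gripper_force: 0.0
```

Run:
```python
from h import *
st()
s=capture("scene");t=capture("top")
cv2.imwrite("pics/s4.png",cv2.resize(s[150:450,180:510],None,fx=2,fy=2)[:,:,::-1])
print([b for b in blobs(t,(0,180,90),(5,255,255),8)])
R=np.array([.5055,.0765])
plan((*R,.2,31.85),(*R,.08,31.85))
```

```text
t 20.93 tcp [ 0.4968 -0.1966  0.2206] rot [-1.798e+02 -1.000e-01 -5.820e+01] F [0.3 0.4 0.1] w 0.0437 g 0.0 j [ -1.   8. -19.   0. -63.  32.]
[(np.int32(11), array([206.6, 209.9]), array([205, 209,   4,   3], dtype=int32)), (np.int32(8), array([291.8, 233.4]), array([291, 232,   3,   4], dtype=int32)), (np.int32(12), array([246.5, 270.5]), array([245, 269,   4,   4], dtype=int32)), (np.int32(272), array([466.5, 288.1]), array([446, 275,  42,  30], dtype=int32)), (np.int32(13), array([204.6, 304.6]), array([203, 303,   4,   4], dtype=int32)), (np.int32(285), array([213.9, 385. ]), array([197, 373,  37,  24], dtype=int32))]
-> [ 0.5055  0.0765  0.2    31.85  ]
   [-0.98, -0.658, 0.079] -0.14
   [-0.098, -0.98, 0.065] -0.1101
   [0.062, -0.091, 0.007] -0.0
-> [ 0.5055  0.0765  0.08   31.85  ]
   [-0.0, 0.0, 0.98] -0.0
   [-0.0, 0.0, 0.02] -0.0
```

View pics/s4.png

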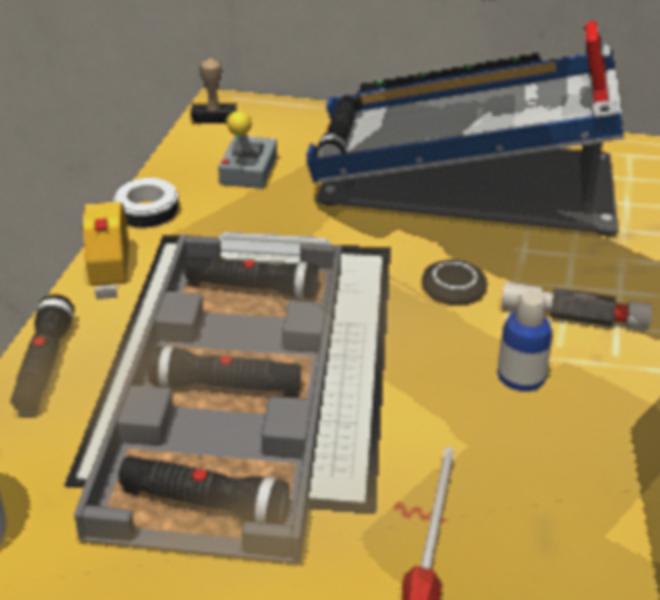

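drive_tool(increments=[[[0.23, -0.4, -0.3, 0.0, -0.028], [0.23, -0.8, -0.5, 0.0, -0.056], [0.23, -0.98, -0.658, 0.0, -0.084], [0.23, -0.98, -0.658, 0.0, -0.112], [0.23, -0.98, -0.658, 0.08, -0.14]]])

```text
time_s: 21.65
tcp_pos: [0.5008, -0.0543, 0.2081]
eef_rot: [180.0, 0.0, -7.4]
contact_force: [0.4, -0.2, -0.4]
gripper_width: 0.0541
gripper_force: 0.0
```

drive_tool(increments=[[[0.23, -0.05, -0.5, 0.06, -0.028], [0.23, -0.098, -0.98, 0.06, -0.056], [0.23, -0.098, -0.98, 0.06, -0.084], [0.23, -0.098, -0.98, 0.06, -0.11], [0.23, -0.098, -0.98, 0.06, -0.11]]])

```text
time_s: 22.28
tcp_pos: [0.5047, 0.0632, 0.2005]
eef_rot: [-180.0, 0.1, 31.8]
contact_force: [0.2, 0.2, -0.3]
gripper_width: 0.054
gripper_force: 0.0
```

Run:
```python
from h import *
st()
s=capture("scene");print([b for b in blobs(s,(0,180,90),(5,255,255),8)])
R=np.array([.5055,.0765])
plan((*R,.07,31.85),(*R,.0295,31.85))
```

```text
t 22.27 tcp [0.5047 0.0632 0.2005] rot [-1.80e+02  1.00e-01  3.18e+01] F [ 0.2  0.2 -0.3] w 0.054 g 0.0 j [ 29.   7. -23.  -0. -61.  92.]
[(np.int32(217), array([477.5, 180.4]), array([473, 161,  10,  39], dtype=int32)), (np.int32(22), array([230.1, 261.9]), array([228, 260,   5,   5], dtype=int32)), (np.int32(35), array([490., 306.]), array([488, 303,   5,   7], dtype=int32)), (np.int32(25), array([279.4, 386.9]), array([277, 385,   6,   5], dtype=int32)), (np.int32(739), array([387.4, 457.8]), array([374, 434,  26,  46], dtype=int32))]
-> [ 0.5055  0.0765  0.07   31.85  ]
   [0.058, -0.083, 0.98] -0.0007
   [0.006, -0.009, 0.109] 0.0
-> [5.055e-01 7.650e-02 2.950e-02 3.185e+01]
   [-0.0, -0.0, 0.338] 0.0
```

drive_tool(increments=[[[0.23, 0.064, -0.092, 0, 0], [0.23, 0.064, -0.092, 0.3, 0], [0.23, 0.064, -0.092, 0.6, 0], [0.23, 0.064, -0.092, 0.9, 0], [0.23, 0.064, -0.092, 0.9, 0]]])

```text
time_s: 22.95
tcp_pos: [0.5042, 0.076, 0.0913]
eef_rot: [-180.0, 0.3, 31.7]
contact_force: [-0.1, 0.2, 1.3]
gripper_width: 0.0539
gripper_force: 0.0
```

drive_tool(increments=[[[0.23, 0, 0, 0.2, 0], [0.23, 0, 0, 0.4, 0], [0.23, 0, 0, 0.52, 0], [0.23, 0, 0, 0.52, 0]]])

```text
time_s: 23.45
tcp_pos: [0.506, 0.0767, 0.0312]
eef_rot: [180.0, 0.0, 31.8]
contact_force: [-0.5, -0.2, 0.2]
gripper_width: 0.0539
gripper_force: 0.0
```

drive_tool(increments=[[[-0.2, 0, 0, 0, 0], [-0.6, 0, 0, 0, 0], [-0.6, 0, 0, 0, 0], [-0.6, 0, 0, 0, 0], [-0.6, 0, 0, 0, 0]]], squeeze=35)

```text
time_s: 24.08
tcp_pos: [0.5063, 0.0768, 0.0317]
eef_rot: [180.0, -0.1, 31.8]
contact_force: [-0.8, -0.4, 6.4]
gripper_width: 0.03
gripper_force: 34.8
```

drive_tool(increments=[[[-0.6, 0, 0, -0.1, 0], [-0.6, 0, 0, -0.3, 0], [-0.6, 0, 0, -0.6, 0], [-0.6, 0, 0, -0.95, 0], [-0.6, 0, 0, -0.95, 0]]])

```text
time_s: 24.7
tcp_pos: [0.5078, 0.0775, 0.149]
eef_rot: [180.0, -0.4, 31.8]
contact_force: [-0.1, 0.1, -1.5]
gripper_width: 0.0302
gripper_force: 34.8
```

Run:
```python
from h import *
st()
p=ch(0,.135,.0155)
plan((*p[:2],.2,-58.2),(*p[:2],p[2]+.006+.005,-58.2))
```

```text
t 24.7 tcp [0.5078 0.0775 0.149 ] rot [180.   -0.4  31.8] F [-0.1  0.1 -1.5] w 0.0302 g 34.8 j [ 31.  10. -27.   0. -53.  91.]
-> [  0.4957  -0.1961   0.2    -58.2   ]
   [-0.671, 0.98, -0.221] 0.14
   [0.282, 0.98, -0.19] 0.1101
   [0.062, 0.042, -0.014] 0.0
-> [  0.4957  -0.1961   0.0951 -58.2   ]
   [-0.0, 0.0, 0.874] 0.0
```

drive_tool(increments=[[[-0.6, -0.2, 0.2, -0.2, 0.028], [-0.6, -0.4, 0.4, -0.3, 0.056], [-0.6, -0.55, 0.6, -0.3, 0.084], [-0.6, -0.67, 0.8, -0.3, 0.112], [-0.6, -0.67, 0.98, -0.3, 0.14]]])

```text
time_s: 25.32
tcp_pos: [0.4985, -0.0669, 0.1809]
eef_rot: [180.0, 0.1, -19.0]
contact_force: [0.3, 0.1, -1.0]
gripper_width: 0.0301
gripper_force: 34.8
```

drive_tool(increments=[[[-0.6, 0.1, 0.2, -0.1, 0.028], [-0.6, 0.2, 0.4, -0.11, 0.056], [-0.6, 0.28, 0.6, -0.11, 0.084], [-0.6, 0.28, 0.8, -0.11, 0.11], [-0.6, 0.28, 0.98, -0.11, 0.11]]])

```text
time_s: 25.95
tcp_pos: [0.493, -0.1886, 0.1936]
eef_rot: [179.9, 0.1, -58.4]
contact_force: [0.3, 0.1, -0.9]
gripper_width: 0.0303
gripper_force: 34.8
```

Run:
```python
from h import *
st()
p=ch(0,.135,.0155)
plan((*p[:2],p[2]+.012,-58.2))
```

```text
t 25.95 tcp [ 0.493  -0.1886  0.1936] rot [ 1.799e+02  1.000e-01 -5.840e+01] F [ 0.3  0.1 -0.9] w 0.0303 g 34.8 j [  0.   9. -21.  -0. -60.  31.]
-> [  0.4957  -0.1961   0.0961 -58.2   ]
   [0.065, 0.014, 0.813] -0.0004
```

drive_tool(increments=[[[-0.6, 0.065, 0.014, 0.1, 0], [-0.6, 0.065, 0.014, 0.3, 0], [-0.6, 0.065, 0.014, 0.55, 0], [-0.6, 0.065, 0.014, 0.8, 0], [-0.6, 0.065, 0.014, 0.81, 0]]])

```text
time_s: 26.58
tcp_pos: [0.4953, -0.1949, 0.0948]
eef_rot: [179.8, 0.2, -58.2]
contact_force: [0.2, -0.1, -0.3]
gripper_width: 0.0303
gripper_force: 34.9
```

drive_tool(increments=[[[-0.1, 0, 0, 0, 0], [0.0, 0, 0, 0, 0], [0.0, 0, 0, -0.02, 0], [0.0, 0, 0, -0.04, 0], [0.0, 0, 0, -0.08, 0]]])

```text
time_s: 27.2
tcp_pos: [0.4967, -0.1954, 0.1073]
eef_rot: [-180.0, -0.0, -58.2]
contact_force: [0.2, -0.3, -0.3]
gripper_width: 0.0439
gripper_force: 0.0
```

drive_tool(increments=[[[0.0, 0, 0, -0.2, 0], [0.0, 0, 0, -0.5, 0], [0.0, 0, 0, -0.8, 0], [0.0, 0, 0, -0.98, 0], [0.0, 0, 0, -0.98, 0]]])

```text
time_s: 27.82
tcp_pos: [0.4976, -0.1955, 0.2266]
eef_rot: [-179.8, -0.1, -58.2]
contact_force: [0.2, -0.2, -0.4]
gripper_width: 0.044
gripper_force: 0.0
```

Run:
```python
from h import *
st()
s=capture("scene");t=capture("top")
cv2.imwrite("pics/s5.png",np.vstack([cv2.resize(s[150:290,250:510],None,fx=2.3,fy=2.3),cv2.resize(t[170:280,330:590],None,fx=2.3,fy=2.3)])[:,:,::-1])
print([b for b in blobs(t,(0,180,90),(5,255,255),8)])
M=np.array([.4275,.1752])
plan((*M,.2,-144.7))
```

```text
t 27.82 tcp [ 0.4976 -0.1955  0.2266] rot [-1.798e+02 -1.000e-01 -5.820e+01] F [ 0.2 -0.2 -0.4] w 0.044 g 0.0 j [ -0.   8. -18.   0. -64.  32.]
[(np.int32(10), array([206.8, 210. ]), array([205, 209,   4,   3], dtype=int32)), (np.int32(10), array([246.5, 270. ]), array([245, 269,   4,   3], dtype=int32)), (np.int32(277), array([466.5, 288.2]), array([446, 275,  42,  30], dtype=int32)), (np.int32(14), array([204.5, 304.7]), array([203, 303,   4,   4], dtype=int32)), (np.int32(281), array([213.9, 384.9]), array([197, 372,  37,  25], dtype=int32))]
-> [   0.4275    0.1752    0.2    -144.7   ]
   [-0.98, -0.382, 0.067] 0.14
   [-0.98, 0.546, 0.072] 0.1003
   [-0.404, 0.878, 0.063] -0.0
```

View pics/s5.png

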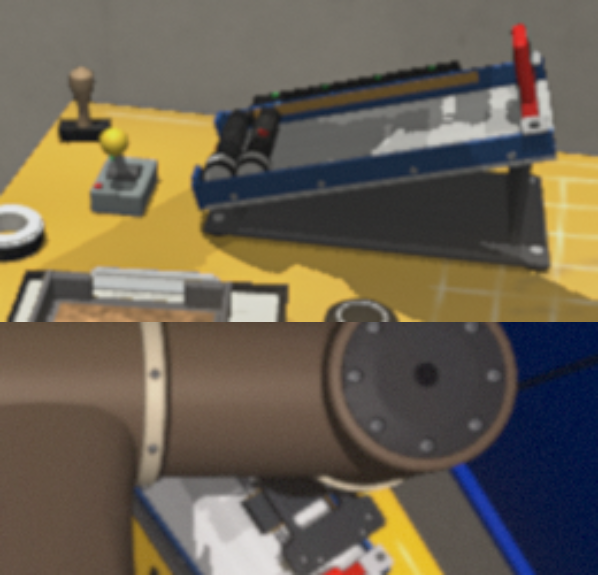

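drive_tool(increments=[[[0.23, -0.4, -0.2, 0.0, 0.028], [0.23, -0.8, -0.38, 0.0, 0.056], [0.23, -0.98, -0.38, 0.0, 0.084], [0.23, -0.98, -0.38, 0.0, 0.112], [0.23, -0.98, -0.38, 0.05, 0.14]]])

```text
time_s: 28.55
tcp_pos: [0.473, -0.0709, 0.2177]
eef_rot: [180.0, -0.0, -108.9]
contact_force: [-0.8, 0.5, -0.1]
gripper_width: 0.0538
gripper_force: 0.0
```

drive_tool(increments=[[[0.23, -0.4, 0.2, 0.0, 0.028], [0.23, -0.8, 0.4, 0.0, 0.056], [0.23, -0.98, 0.546, 0.05, 0.084], [0.23, -0.98, 0.546, 0.08, 0.1], [0.23, -0.98, 0.546, 0.08, 0.1]]])

```text
time_s: 29.18
tcp_pos: [0.4481, 0.061, 0.2077]
eef_rot: [180.0, -0.1, -144.5]
contact_force: [0.1, 0.2, -0.8]
gripper_width: 0.0543
gripper_force: 0.0
```

Run:
```python
from h import *
st()
M=np.array([.4275,.1752])
plan((*M,.2,-144.7),(*M,.092,-144.7),(*M,.0285,-144.7))
```

```text
t 29.18 tcp [0.4481 0.061  0.2077] rot [ 1.800e+02 -1.000e-01 -1.445e+02] F [ 0.1  0.2 -0.8] w 0.0543 g 0.0 j [ 33.   1. -29.  -0. -61. -87.]
-> [   0.4275    0.1752    0.2    -144.7   ]
   [-0.413, 0.874, 0.064] 0.0006
-> [ 4.275e-01  1.752e-01  9.200e-02 -1.447e+02]
   [-0.0, -0.0, 0.9] -0.0
-> [ 4.275e-01  1.752e-01  2.850e-02 -1.447e+02]
   [-0.0, -0.0, 0.529] -0.0
```

drive_tool(increments=[[[0.23, -0.2, 0.4, 0.0, 0], [0.23, -0.413, 0.874, 0.06, 0], [0.23, -0.413, 0.874, 0.06, 0], [0.23, -0.413, 0.874, 0.06, 0]]])

```text
time_s: 29.68
tcp_pos: [0.4282, 0.1748, 0.2011]
eef_rot: [-180.0, -0.1, -144.5]
contact_force: [0.4, -0.4, 0.4]
gripper_width: 0.0542
gripper_force: 0.0
```

Run:
```python
from h import *
st()
s=capture("scene");t=capture("top")
print([b for b in blobs(t,(0,180,90),(5,255,255),8)])
cv2.imwrite("pics/s6.png",cv2.resize(s[240:440,180:440],None,fx=2.5,fy=2.5)[:,:,::-1])
M=np.array([.4275,.1752])
for q in(M,):
  for k in(-.059,0,.059):
    a=np.radians(-144.7);print((px("scene",[q[0]+k*np.cos(a),q[1]+k*np.sin(a),.0235])-[180,240])*2.5)
plan((*M,.092,-144.7),(*M,.0285,-144.7))
```

```text
t 29.68 tcp [0.4282 0.1748 0.2011] rot [-1.800e+02 -1.000e-01 -1.445e+02] F [ 0.4 -0.4  0.4] w 0.0542 g 0.0 j [  47.    2.  -28.    0.  -60. -101.]
[(np.int32(10), array([399.4, 201.6]), array([398, 200,   4,   4], dtype=int32)), (np.int32(9), array([207., 210.]), array([206, 209,   3,   3], dtype=int32)), (np.int32(174), array([472.5, 283.3]), array([460, 276,  28,  17], dtype=int32)), (np.int32(77), array([453.3, 298.9]), array([446, 294,  16,  11], dtype=int32)), (np.int32(12), array([382.5, 351.5]), array([381, 350,   4,   4], dtype=int32)), (np.int32(289), array([214.1, 384.8]), array([197, 373,  37,  24], dtype=int32))]
[194.99492619 225.59337481]
[284.99784921 235.24911382]
[377.16378171 245.13690591]
-> [ 4.275e-01  1.752e-01  9.200e-02 -1.447e+02]
   [0.002, 0.013, 0.912] 0.0003
-> [ 4.275e-01  1.752e-01  2.850e-02 -1.447e+02]
   [-0.0, -0.0, 0.529] -0.0
```

View pics/s6.png

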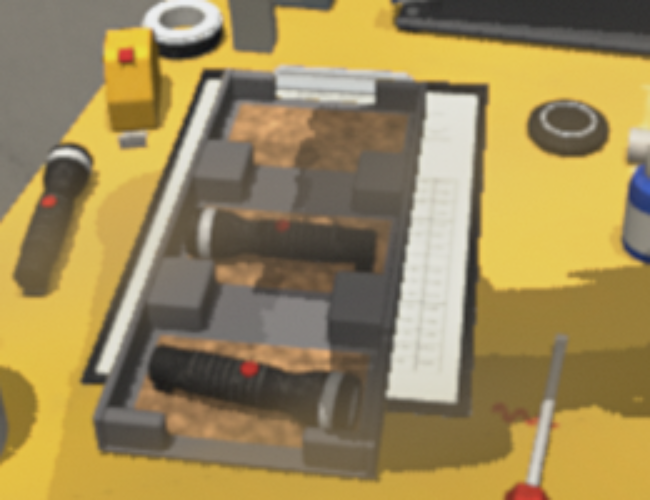

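drive_tool(increments=[[[0.23, 0, 0.01, 0.25, 0], [0.23, 0, 0.01, 0.5, 0], [0.23, 0, 0.01, 0.75, 0], [0.23, 0, 0.01, 0.91, 0], [0.23, 0, 0.01, 0.91, 0]]])

```text
time_s: 30.4
tcp_pos: [0.4274, 0.1743, 0.0914]
eef_rot: [-180.0, -0.2, -144.7]
contact_force: [-0.0, -0.0, 0.8]
gripper_width: 0.0543
gripper_force: 0.0
```

drive_tool(increments=[[[0.23, 0, 0, 0.2, 0], [0.23, 0, 0, 0.4, 0], [0.23, 0, 0, 0.53, 0], [0.23, 0, 0, 0.53, 0]]])

```text
time_s: 30.9
tcp_pos: [0.4279, 0.1755, 0.0289]
eef_rot: [-180.0, -0.1, -144.6]
contact_force: [1.0, -0.1, 0.1]
gripper_width: 0.0539
gripper_force: 0.0
```

drive_tool(increments=[[[-0.2, 0, 0, 0, 0], [-0.6, 0, 0, 0, 0], [-0.6, 0, 0, 0, 0], [-0.6, 0, 0, 0, 0], [-0.6, 0, 0, 0, 0]]])

```text
time_s: 31.52
tcp_pos: [0.4281, 0.1765, 0.0294]
eef_rot: [-180.0, 0.1, -144.6]
contact_force: [-1.2, -0.8, 6.8]
gripper_width: 0.0302
gripper_force: 34.8
```

drive_tool(increments=[[[-0.6, 0, 0, -0.1, 0], [-0.6, 0, 0, -0.3, 0], [-0.6, 0, 0, -0.6, 0], [-0.6, 0, 0, -0.95, 0], [-0.6, 0, 0, -0.95, 0]]])

```text
time_s: 32.15
tcp_pos: [0.4292, 0.1774, 0.1463]
eef_rot: [180.0, 0.4, -144.6]
contact_force: [-0.2, 0.5, -1.2]
gripper_width: 0.03
gripper_force: 34.9
```

Run:
```python
from h import *
st()
p=ch(0,.135,.0155)
plan((*p[:2],.2,-58.2))
```

```text
t 32.15 tcp [0.4292 0.1774 0.1463] rot [ 180.     0.4 -144.6] F [-0.2  0.5 -1.2] w 0.03 g 34.9 j [  47.    5.  -33.    0.  -52. -101.]
-> [  0.4957  -0.1961   0.2    -58.2   ]
   [0.464, -0.98, -0.153] -0.14
   [0.98, -0.249, -0.143] -0.0999
   [0.98, 0.391, -0.15] 0.0
   [0.011, 0.004, -0.001] 0.0
```

drive_tool(increments=[[[-0.6, 0.1, -0.2, -0.2, -0.028], [-0.6, 0.2, -0.4, -0.3, -0.056], [-0.6, 0.3, -0.6, -0.3, -0.084], [-0.6, 0.46, -0.8, -0.3, -0.112], [-0.6, 0.46, -0.98, -0.3, -0.14]]])

```text
time_s: 32.78
tcp_pos: [0.4495, 0.0468, 0.1782]
eef_rot: [179.9, -0.0, -93.9]
contact_force: [0.5, 0.3, -0.7]
gripper_width: 0.0304
gripper_force: 34.8
```

drive_tool(increments=[[[-0.6, 0.2, -0.1, -0.1, -0.028], [-0.6, 0.4, -0.2, -0.14, -0.056], [-0.6, 0.6, -0.25, -0.14, -0.084], [-0.6, 0.8, -0.25, -0.14, -0.1], [-0.6, 0.98, -0.25, -0.14, -0.1]]])

```text
time_s: 33.4
tcp_pos: [0.4713, -0.072, 0.1947]
eef_rot: [179.9, 0.1, -58.1]
contact_force: [0.0, -1.0, -0.7]
gripper_width: 0.0301
gripper_force: 34.9
```

drive_tool(increments=[[[-0.6, 0.25, 0.1, 0, 0], [-0.6, 0.5, 0.2, 0, 0], [-0.6, 0.75, 0.3, 0, 0], [-0.6, 0.98, 0.39, 0, 0], [-0.6, 0.98, 0.39, 0, 0]]])

```text
time_s: 34.02
tcp_pos: [0.4937, -0.1971, 0.1944]
eef_rot: [179.9, 0.1, -58.3]
contact_force: [-0.6, 0.5, -2.3]
gripper_width: 0.0301
gripper_force: 34.9
```

Run:
```python
from h import *
st()
p=ch(0,.135,.0155)
plan((*p[:2],p[2]+.011,-58.2))
```

```text
t 34.02 tcp [ 0.4937 -0.1971  0.1944] rot [ 1.799e+02  1.000e-01 -5.830e+01] F [-0.6  0.5 -2.3] w 0.0301 g 34.9 j [ -1.   9. -21.  -0. -60.  32.]
-> [  0.4957  -0.1961   0.0951 -58.2   ]
   [0.001, -0.018, 0.827] -0.0004
```

drive_tool(increments=[[[-0.6, 0, -0.018, 0.2, 0], [-0.6, 0, -0.018, 0.4, 0], [-0.6, 0, -0.018, 0.6, 0], [-0.6, 0, -0.018, 0.81, 0], [-0.6, 0, -0.018, 0.82, 0]]])

```text
time_s: 34.65
tcp_pos: [0.4943, -0.1939, 0.0952]
eef_rot: [179.8, 0.2, -58.2]
contact_force: [-0.1, 0.2, -1.4]
gripper_width: 0.0303
gripper_force: 34.9
```

drive_tool(increments=[[[-0.1, 0, 0, 0, 0], [0.0, 0, 0, 0, 0], [0.0, 0, 0, -0.02, 0], [0.0, 0, 0, -0.04, 0], [0.0, 0, 0, -0.08, 0]]])

```text
time_s: 35.28
tcp_pos: [0.4962, -0.1947, 0.1072]
eef_rot: [-180.0, -0.0, -58.2]
contact_force: [-0.2, -0.1, 0.2]
gripper_width: 0.0437
gripper_force: 0.0
```

drive_tool(increments=[[[0.0, 0, 0, -0.2, 0], [0.0, 0, 0, -0.5, 0], [0.0, 0, 0, -0.8, 0], [0.0, 0, 0, -0.98, 0], [0.0, 0, 0, -0.98, 0]]])

```text
time_s: 35.9
tcp_pos: [0.4972, -0.1948, 0.2266]
eef_rot: [-179.8, -0.1, -58.2]
contact_force: [0.1, 0.7, -0.7]
gripper_width: 0.0434
gripper_force: 0.0
```

Run:
```python
from h import *
st()
s=capture("scene");t=capture("top")
print([b for b in blobs(t,(0,180,90),(5,255,255),8)],[b for b in blobs(s,(0,170,80),(5,255,255),6)])
print("exp", px("scene",ch(0,.0775,.031)), px("top",ch(0,.0775,.031)))
L=np.array([.3545,.265])
plan((*L,.2,25.2))
```

```text
t 35.9 tcp [ 0.4972 -0.1948  0.2266] rot [-1.798e+02 -1.000e-01 -5.820e+01] F [ 0.1  0.7 -0.7] w 0.0434 g 0.0 j [ -0.   8. -18.   0. -64.  32.]
[(np.int32(11), array([206.6, 209.9]), array([205, 209,   4,   3], dtype=int32)), (np.int32(277), array([466.5, 288.2]), array([446, 275,  42,  30], dtype=int32)), (np.int32(14), array([204.5, 304.7]), array([203, 303,   4,   4], dtype=int32)), (np.int32(280), array([213.7, 385.1]), array([197, 373,  37,  24], dtype=int32))] [(np.int32(224), array([477.5, 180.2]), array([473, 161,  10,  39], dtype=int32)), (np.int32(23), array([230. , 261.8]), array([228, 260,   5,   5], dtype=int32)), (np.int32(34), array([490.1, 306.1]), array([488, 303,   5,   7], dtype=int32)), (np.int32(11), array([198.9, 320.2]), array([197, 319,   5,   3], dtype=int32)), (np.int32(27), array([279.4, 387.1]), array([277, 385,   6,   5], dtype=int32)), (np.int32(755), array([387.4, 457.7]), array([374, 434,  26,  46], dtype=int32))]
exp [375.95922931 203.18270028] [406.52168455 210.49057356]
-> [ 0.3545  0.265   0.2    25.2   ]
   [-0.98, -0.257, 0.051] -0.14
   [-0.455, -0.98, 0.054] -0.0917
   [0.139, -0.98, 0.05] 0.0
   [0.13, -0.914, 0.046] 0.0
```

drive_tool(increments=[[[0.23, -0.4, -0.1, 0.0, -0.028], [0.23, -0.8, -0.2, 0.0, -0.056], [0.23, -0.98, -0.257, 0.0, -0.084], [0.23, -0.98, -0.257, 0.0, -0.112], [0.23, -0.98, -0.257, 0.05, -0.14]]])

```text
time_s: 36.62
tcp_pos: [0.4601, -0.078, 0.2177]
eef_rot: [180.0, 0.1, -7.4]
contact_force: [-0.7, 0.0, 0.5]
gripper_width: 0.054
gripper_force: 0.0
```

drive_tool(increments=[[[0.23, -0.2, -0.4, 0.05, -0.028], [0.23, -0.4, -0.8, 0.05, -0.056], [0.23, -0.455, -0.98, 0.05, -0.084], [0.23, -0.455, -0.98, 0.05, -0.0917], [0.23, -0.455, -0.98, 0.05, -0.0917]]])

```text
time_s: 37.25
tcp_pos: [0.4217, 0.0455, 0.2115]
eef_rot: [180.0, 0.1, 25.2]
contact_force: [0.9, -0.2, -0.0]
gripper_width: 0.0537
gripper_force: 0.0
```

drive_tool(increments=[[[0.23, 0.07, -0.5, 0.05, 0], [0.23, 0.139, -0.98, 0.05, 0], [0.23, 0.139, -0.98, 0.05, 0]]])

```text
time_s: 37.62
tcp_pos: [0.3865, 0.1614, 0.206]
eef_rot: [180.0, 0.0, 25.4]
contact_force: [0.1, -0.9, 0.3]
gripper_width: 0.0541
gripper_force: 0.0
```

Run:
```python
from h import *
st()
s=capture("scene");t=capture("top")
print([b for b in blobs(t,(0,180,90),(5,255,255),8)],[b for b in blobs(s,(0,170,80),(5,255,255),6)])
cv2.imwrite("pics/s7.png",np.hstack([cv2.resize(t[130:330,330:510],None,fx=2.2,fy=2.2),cv2.resize(s[150:350,330:510],None,fx=2.2,fy=2.2)])[:,:,::-1])
L=np.array([.3545,.265])
plan((*L,.2,25.2),(*L,.0285,25.2))
```

```text
t 37.62 tcp [0.3865 0.1614 0.206 ] rot [180.    0.   25.4] F [ 0.1 -0.9  0.3] w 0.0541 g 0.0 j [ 50.  -3. -32.  -0. -61.  65.]
[(np.int32(11), array([399.6, 201.9]), array([398, 201,   4,   3], dtype=int32)), (np.int32(10), array([206.8, 210. ]), array([205, 209,   4,   3], dtype=int32)), (np.int32(176), array([472.6, 283.3]), array([460, 276,  28,  18], dtype=int32)), (np.int32(71), array([452.7, 299.3]), array([446, 294,  16,  11], dtype=int32)), (np.int32(13), array([382.6, 351.4]), array([381, 350,   4,   4], dtype=int32)), (np.int32(309), array([214. , 384.8]), array([196, 372,  39,  26], dtype=int32))] [(np.int32(224), array([477.5, 180.2]), array([473, 161,  10,  39], dtype=int32)), (np.int32(7), array([364., 207.]), array([363, 206,   3,   3], dtype=int32)), (np.int32(22), array([230.1, 261.9]), array([228, 260,   5,   5], dtype=int32)), (np.int32(36), array([490. , 305.9]), array([488, 302,   5,   8], dtype=int32)), (np.int32(11), array([198.9, 320.2]), array([197, 319,   5,   3], dtype=int32)), (np.int32(26), array([279.5, 387. ]), array([277, 385,   6,   5], dtype=int32)), (np.int32(761), array([387.4, 457.6]), array([374, 434,  26,  46], dtype=int32))]
-> [ 0.3545  0.265   0.2    25.2   ]
   [0.132, -0.914, 0.049] 0.0001
-> [ 0.3545  0.265   0.0285 25.2   ]
   [0.0, -0.0, 0.98] 0.0
   [0.0, -0.0, 0.449] 0.0
```

View pics/s7.png

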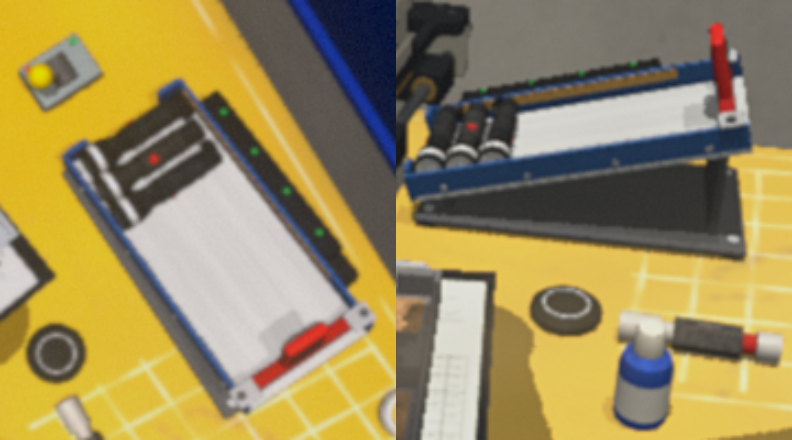

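drive_tool(increments=[[[0.23, 0.07, -0.5, 0.05, 0], [0.23, 0.132, -0.914, 0.1, 0], [0.23, 0.132, -0.914, 0.4, 0], [0.23, 0.132, -0.914, 0.7, 0], [0.23, 0.132, -0.914, 0.9, 0]]])

```text
time_s: 38.35
tcp_pos: [0.3551, 0.2629, 0.0966]
eef_rot: [179.9, 0.1, 25.0]
contact_force: [1.2, 0.2, -0.3]
gripper_width: 0.0537
gripper_force: 0.0
```

drive_tool(increments=[[[0.23, 0, 0, 0.1, 0], [0.23, 0, 0, 0.3, 0], [0.23, 0, 0, 0.45, 0], [0.23, 0, 0, 0.578, 0], [0.23, 0, 0, 0.578, 0]]])

```text
time_s: 38.98
tcp_pos: [0.3552, 0.2639, 0.0285]
eef_rot: [179.9, 0.1, 25.1]
contact_force: [-0.0, 1.0, 0.9]
gripper_width: 0.0541
gripper_force: 0.0
```

drive_tool(increments=[[[-0.2, 0, 0, 0, 0], [-0.6, 0, 0, 0, 0], [-0.6, 0, 0, 0, 0], [-0.6, 0, 0, 0, 0], [-0.6, 0, 0, 0, 0]]])

```text
time_s: 39.6
tcp_pos: [0.3552, 0.2654, 0.0295]
eef_rot: [-180.0, -0.1, 25.2]
contact_force: [-0.6, -0.2, 5.8]
gripper_width: 0.0303
gripper_force: 34.2
```

drive_tool(increments=[[[-0.6, 0, 0, -0.1, 0], [-0.6, 0, 0, -0.3, 0], [-0.6, 0, 0, -0.6, 0], [-0.6, 0, 0, -0.95, 0], [-0.6, 0, 0, -0.95, 0]]])

```text
time_s: 40.22
tcp_pos: [0.3559, 0.2666, 0.1465]
eef_rot: [-179.8, -0.3, 25.3]
contact_force: [-0.2, 0.6, -0.7]
gripper_width: 0.0302
gripper_force: 34.2
```

Run:
```python
from h import *
st()
p=ch(0,.15,.0155)
plan((*p[:2],.2,-58.2))
```

```text
t 40.23 tcp [0.3559 0.2666 0.1465] rot [-179.8   -0.3   25.3] F [-0.2  0.6 -0.7] w 0.0302 g 34.2 j [ 62.   3. -35.   0. -52.  53.]
-> [  0.4835  -0.2037   0.2    -58.2   ]
   [-0.174, 0.98, -0.109] 0.14
   [0.832, 0.98, -0.141] 0.0918
   [0.98, 0.293, -0.112] 0.0
   [0.725, 0.217, -0.084] 0.0
```

drive_tool(increments=[[[-0.6, 0, 0.2, -0.2, 0.028], [-0.6, -0.1, 0.4, -0.3, 0.056], [-0.6, -0.17, 0.6, -0.3, 0.084], [-0.6, -0.17, 0.8, -0.3, 0.112], [-0.6, -0.17, 0.98, -0.3, 0.14]]])

```text
time_s: 40.85
tcp_pos: [0.3861, 0.1487, 0.1785]
eef_rot: [179.9, 0.0, -25.5]
contact_force: [-0.1, -0.7, -1.3]
gripper_width: 0.0308
gripper_force: 34.2
```

drive_tool(increments=[[[-0.6, 0.2, 0.2, -0.1, 0.028], [-0.6, 0.4, 0.4, -0.15, 0.056], [-0.6, 0.6, 0.6, -0.15, 0.084], [-0.6, 0.8, 0.8, -0.15, 0.0918], [-0.6, 0.83, 0.98, -0.15, 0.0918]]])

```text
time_s: 41.48
tcp_pos: [0.4264, -0.0003, 0.1961]
eef_rot: [179.9, 0.0, -58.4]
contact_force: [-0.5, 0.1, -2.2]
gripper_width: 0.0302
gripper_force: 34.2
```

drive_tool(increments=[[[-0.6, 0.25, 0.1, 0, 0], [-0.6, 0.5, 0.2, 0, 0], [-0.6, 0.75, 0.29, 0, 0], [-0.6, 0.98, 0.29, 0, 0], [-0.6, 0.98, 0.29, 0, 0]]])

```text
time_s: 42.1
tcp_pos: [0.4587, -0.1184, 0.196]
eef_rot: [179.9, 0.1, -58.4]
contact_force: [0.0, 0.7, -0.8]
gripper_width: 0.0304
gripper_force: 34.2
```

drive_tool(increments=[[[-0.6, 0.25, 0.1, 0, 0], [-0.6, 0.5, 0.2, 0, 0], [-0.6, 0.72, 0.22, 0, 0], [-0.6, 0.72, 0.22, 0, 0], [-0.6, 0.72, 0.22, 0, 0]]])

```text
time_s: 42.72
tcp_pos: [0.4813, -0.2039, 0.1964]
eef_rot: [180.0, 0.1, -58.2]
contact_force: [0.0, 0.0, -1.5]
gripper_width: 0.0305
gripper_force: 34.2
```

Run:
```python
from h import *
st()
p=ch(0,.15,.0155)
plan((*p[:2],p[2]+.011,-58.2))
```

```text
t 42.73 tcp [ 0.4813 -0.2039  0.1964] rot [ 1.80e+02  1.00e-01 -5.82e+01] F [ 0.   0.  -1.5] w 0.0305 g 34.2 j [ -1.   8. -22.  -0. -60.  33.]
-> [  0.4835  -0.2037   0.0992 -58.2   ]
   [0.008, -0.016, 0.81] -0.0001
```

drive_tool(increments=[[[-0.6, 0, -0.016, 0.2, 0], [-0.6, 0, -0.016, 0.4, 0], [-0.6, 0, -0.016, 0.6, 0], [-0.6, 0, -0.016, 0.79, 0], [-0.6, 0, -0.016, 0.8, 0]]])

```text
time_s: 43.35
tcp_pos: [0.4822, -0.2026, 0.0997]
eef_rot: [179.9, 0.1, -58.2]
contact_force: [0.1, -0.2, -0.7]
gripper_width: 0.0306
gripper_force: 34.2
```

drive_tool(increments=[[[-0.1, 0, 0, 0, 0], [0.0, 0, 0, 0, 0], [0.0, 0, 0, -0.02, 0], [0.0, 0, 0, -0.04, 0], [0.0, 0, 0, -0.08, 0]]])

```text
time_s: 43.98
tcp_pos: [0.4836, -0.2036, 0.111]
eef_rot: [180.0, 0.0, -58.2]
contact_force: [0.1, -0.8, -0.1]
gripper_width: 0.0439
gripper_force: 0.0
```

drive_tool(increments=[[[0.0, 0, 0, -0.2, 0], [0.0, 0, 0, -0.5, 0], [0.0, 0, 0, -0.8, 0], [0.0, 0, 0, -0.98, 0], [0.0, 0, 0, -0.98, 0]]])

```text
time_s: 44.6
tcp_pos: [0.4846, -0.2038, 0.2304]
eef_rot: [-179.8, -0.1, -58.2]
contact_force: [0.3, 0.4, -0.3]
gripper_width: 0.0434
gripper_force: 0.0
```

Run:
```python
from h import *
st()
s=capture("scene");t=capture("top")
print([b for b in blobs(t,(0,180,90),(5,255,255),8)],[b for b in blobs(s,(0,170,80),(5,255,255),6)])
B=two((206.7,210),(198.9,320.2));print(B)
B=np.array([.5592,.261])
plan((*B,.2,-47.1))
```

```text
t 44.6 tcp [ 0.4846 -0.2038  0.2304] rot [-1.798e+02 -1.000e-01 -5.820e+01] F [ 0.3  0.4 -0.3] w 0.0434 g 0.0 j [ -1.   7. -19.   0. -64.  33.]
[(np.int32(10), array([206.8, 210. ]), array([205, 209,   4,   3], dtype=int32)), (np.int32(30), array([481.9, 281.3]), array([477, 278,  11,   8], dtype=int32)), (np.int32(121), array([456. , 296.2]), array([446, 287,  21,  18], dtype=int32)), (np.int32(277), array([213.9, 385. ]), array([197, 373,  37,  25], dtype=int32))] [(np.int32(224), array([477.5, 180.2]), array([473, 161,  10,  39], dtype=int32)), (np.int32(7), array([364., 207.]), array([363, 206,   3,   3], dtype=int32)), (np.int32(22), array([230.1, 261.9]), array([228, 260,   5,   5], dtype=int32)), (np.int32(35), array([490., 306.]), array([488, 303,   5,   7], dtype=int32)), (np.int32(10), array([199.1, 320.2]), array([197, 319,   5,   3], dtype=int32)), (np.int32(754), array([387.4, 457.7]), array([374, 434,  26,  46], dtype=int32))]
(array([0.56046133, 0.2635634 , 0.02721657]), np.float64(0.0012293932385385716))
-> [  0.5592   0.261    0.2    -47.1   ]
   [-0.98, -0.853, 0.077] -0.0309
   [-0.761, -0.98, 0.074] -0.0
   [-0.761, -0.98, 0.074] -0.0
   [-0.087, -0.111, 0.008] -0.0
```

drive_tool(increments=[[[0.23, -0.4, -0.4, 0.0, -0.015], [0.23, -0.8, -0.7, 0.0, -0.031], [0.23, -0.98, -0.853, 0.0, -0.031], [0.23, -0.98, -0.853, 0.05, -0.031], [0.23, -0.98, -0.853, 0.05, -0.031]]])

```text
time_s: 45.32
tcp_pos: [0.5079, -0.0499, 0.2208]
eef_rot: [179.9, 0.1, -47.0]
contact_force: [-0.8, 0.0, 0.7]
gripper_width: 0.0539
gripper_force: 0.0
```

drive_tool(increments=[[[0.23, -0.35, -0.45, 0.05, 0], [0.23, -0.7, -0.9, 0.05, 0], [0.23, -0.76, -0.98, 0.05, 0], [0.23, -0.76, -0.98, 0.05, 0]]])

```text
time_s: 45.82
tcp_pos: [0.5329, 0.0975, 0.2156]
eef_rot: [179.9, 0.0, -47.0]
contact_force: [-0.3, -0.8, 0.2]
gripper_width: 0.0539
gripper_force: 0.0
```

drive_tool(increments=[[[0.23, -0.35, -0.45, 0.05, 0], [0.23, -0.7, -0.9, 0.05, 0], [0.23, -0.76, -0.98, 0.05, 0], [0.23, -0.76, -0.98, 0.05, 0]]])

```text
time_s: 46.32
tcp_pos: [0.5569, 0.2439, 0.2095]
eef_rot: [179.9, 0.0, -47.1]
contact_force: [-0.2, -0.2, -0.1]
gripper_width: 0.0537
gripper_force: 0.0
```

Run:
```python
from h import *
st()
B=np.array([.5597,.262])
plan((*B,.2,-47.1),(*B,.0215,-47.1))
t=capture("top");s=capture("scene")
cv2.imwrite("pics/t8.png",t[:,:,::-1]);cv2.imwrite("pics/s8.png",np.hstack([cv2.resize(t[130:330,330:510],None,fx=2.2,fy=2.2),cv2.resize(s[260:390,170:290],None,fx=3.38,fy=3.385)])[:,:,::-1])
for k in(-.059,0,.059):
    a=np.radians(132.9);print((px("scene",[B[0]+k*np.cos(a),B[1]+k*np.sin(a),.0155])-[170,260])*3.38+[396,0])
```

```text
t 46.33 tcp [0.5569 0.2439 0.2095] rot [179.9   0.  -47.1] F [-0.2 -0.2 -0.1] w 0.0537 g 0.0 j [ 42.  15. -10.  -0. -64.   1.]
-> [  0.5597   0.262    0.2    -47.1   ]
   [-0.095, -0.12, 0.079] 0.0001
-> [ 5.597e-01  2.620e-01  2.150e-02 -4.710e+01]
   [0.0, 0.0, 0.98] 0.0
   [0.0, 0.0, 0.508] 0.0
[530.04571327 143.92358704]
[502.17130136 221.00929012]
[470.66784669 308.13098297]
```

View pics/s8.png

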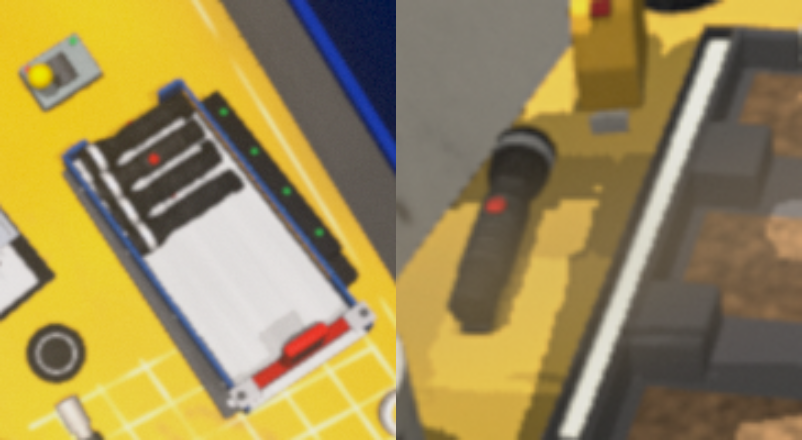

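drive_tool(increments=[[[0.23, -0.095, -0.12, 0.1, 0], [0.23, -0.095, -0.12, 0.3, 0], [0.23, -0.095, -0.12, 0.6, 0], [0.23, -0.095, -0.12, 0.9, 0], [0.23, -0.095, -0.12, 0.95, 0]]])

```text
time_s: 47.05
tcp_pos: [0.5582, 0.2605, 0.0935]
eef_rot: [179.7, 0.0, -47.1]
contact_force: [0.7, -0.4, 0.9]
gripper_width: 0.0539
gripper_force: 0.0
```

drive_tool(increments=[[[0.23, 0, 0, 0.2, 0], [0.23, 0, 0, 0.4, 0], [0.23, 0, 0, 0.55, 0], [0.23, 0, 0, 0.615, 0], [0.23, 0, 0, 0.615, 0]]])

```text
time_s: 47.68
tcp_pos: [0.5597, 0.2622, 0.0225]
eef_rot: [180.0, -0.0, -47.1]
contact_force: [-0.2, -0.2, 0.1]
gripper_width: 0.0538
gripper_force: 0.0
```

drive_tool(increments=[[[-0.2, 0, 0, 0, 0], [-0.6, 0, 0, 0, 0], [-0.6, 0, 0, 0, 0], [-0.6, 0, 0, 0, 0], [-0.6, 0, 0, 0, 0]]])

```text
time_s: 48.3
tcp_pos: [0.5598, 0.2625, 0.023]
eef_rot: [-179.9, -0.0, -47.1]
contact_force: [-0.9, -0.1, 3.8]
gripper_width: 0.0302
gripper_force: 35.0
```

drive_tool(increments=[[[-0.6, 0, 0, -0.1, 0], [-0.6, 0, 0, -0.3, 0], [-0.6, 0, 0, -0.6, 0], [-0.6, 0, 0, -0.95, 0], [-0.6, 0, 0, -0.95, 0]]])

```text
time_s: 48.92
tcp_pos: [0.5612, 0.2634, 0.1407]
eef_rot: [-179.6, -0.0, -47.0]
contact_force: [0.5, 0.8, -1.4]
gripper_width: 0.0299
gripper_force: 35.0
```

Run:
```python
from h import *
st()
p=ch(0,.157,.0155)
plan((.47,.03,.2,-57))
```

```text
t 48.92 tcp [0.5612 0.2634 0.1407] rot [-179.6   -0.   -47. ] F [ 0.5  0.8 -1.4] w 0.0299 g 35.0 j [ 43.  20. -14.   0. -56.  -0.]
-> [ 4.7e-01  3.0e-02  2.0e-01 -5.7e+01]
   [0.471, 0.98, -0.257] 0.0277
   [0.584, 0.813, -0.237] -0.0
```

Run:
```python
from h import *
p=ch(0,.157,.0155);print(p)
plan((.52,.16,.2,-97.4),(.48,.05,.2,-147.8),(.47,-.06,.2,161.8),(p[0],p[1]+.03,.2,121.8),(p[0],p[1],.2,121.8))
```

```text
[ 0.47773437 -0.20728454  0.09017462]
-> [  0.52   0.16   0.2  -97.4 ]
   [0.396, 0.839, -0.494] 0.1399
-> [ 4.800e-01  5.000e-02  2.000e-01 -1.478e+02]
   [0.952, 0.212, -0.0] 0.14
-> [ 4.700e-01 -6.000e-02  2.000e-01  1.618e+02]
   [0.559, -0.731, -0.0] 0.14
-> [  0.4777  -0.1773   0.2    121.8   ]
   [-0.367, -0.908, -0.0] 0.1111
-> [  0.4777  -0.2073   0.2    121.8   ]
   [-0.212, -0.132, -0.0] 0.0
```

drive_tool(increments=[[[-0.6, 0.1, 0.2, -0.25, 0.028], [-0.6, 0.2, 0.4, -0.5, 0.056], [-0.6, 0.3, 0.6, -0.5, 0.084], [-0.6, 0.4, 0.84, -0.5, 0.112], [-0.6, 0.4, 0.84, -0.5, 0.14]]])

```text
time_s: 49.55
tcp_pos: [0.5168, 0.1564, 0.1961]
eef_rot: [179.9, -0.0, -97.9]
contact_force: [-0.2, 0.6, -1.4]
gripper_width: 0.0304
gripper_force: 35.0
```

drive_tool(increments=[[[-0.6, 0.2, 0.05, 0, 0.028], [-0.6, 0.4, 0.1, 0, 0.056], [-0.6, 0.6, 0.15, 0, 0.084], [-0.6, 0.8, 0.21, 0, 0.112], [-0.6, 0.95, 0.21, 0, 0.14]]])

```text
time_s: 50.18
tcp_pos: [0.4773, 0.0475, 0.1959]
eef_rot: [180.0, -0.1, -148.2]
contact_force: [0.2, 0.7, -0.8]
gripper_width: 0.03
gripper_force: 35.0
```

drive_tool(increments=[[[-0.6, 0.11, -0.15, 0, 0.028], [-0.6, 0.22, -0.3, 0, 0.056], [-0.6, 0.33, -0.45, 0, 0.084], [-0.6, 0.45, -0.6, 0, 0.112], [-0.6, 0.56, -0.73, 0, 0.14]]])

```text
time_s: 50.8
tcp_pos: [0.4674, -0.0621, 0.1958]
eef_rot: [-180.0, -0.1, 161.4]
contact_force: [-0.2, 0.0, -1.1]
gripper_width: 0.0301
gripper_force: 35.0
```

drive_tool(increments=[[[-0.6, -0.1, -0.2, 0, 0.028], [-0.6, -0.2, -0.4, 0, 0.056], [-0.6, -0.3, -0.6, 0, 0.084], [-0.6, -0.37, -0.8, 0, 0.111], [-0.6, -0.37, -0.91, 0, 0.111]]])

```text
time_s: 51.42
tcp_pos: [0.4755, -0.1798, 0.1957]
eef_rot: [-179.9, -0.1, 121.7]
contact_force: [0.0, 0.2, -1.6]
gripper_width: 0.0304
gripper_force: 35.0
```

Run:
```python
from h import *
st()
p=ch(0,.157,.0155)
plan((p[0],p[1],p[2]+.0075+.014,121.8))
```

```text
t 51.42 tcp [ 0.4755 -0.1798  0.1957] rot [-1.799e+02 -1.000e-01  1.217e+02] F [ 0.   0.2 -1.6] w 0.0304 g 35.0 j [   1.    7.  -23.   -0.  -60. -150.]
-> [ 4.777e-01 -2.073e-01  1.117e-01  1.218e+02]
   [-0.204, -0.105, 0.7] -0.0002
```

drive_tool(increments=[[[-0.6, -0.1, -0.05, 0, 0], [-0.6, -0.204, -0.105, 0.15, 0], [-0.6, -0.204, -0.105, 0.35, 0], [-0.6, -0.204, -0.105, 0.55, 0], [-0.6, -0.204, -0.105, 0.7, 0]]])

```text
time_s: 52.05
tcp_pos: [0.4781, -0.2062, 0.1114]
eef_rot: [-180.0, -0.0, 121.9]
contact_force: [-0.5, -0.4, -1.1]
gripper_width: 0.0303
gripper_force: 35.0
```

Run:
```python
from h import *
st()
p=ch(0,.157,.0155)
plan((p[0],p[1],.104,121.8))
```

```text
t 52.05 tcp [ 0.4781 -0.2062  0.1114] rot [-180.    -0.   121.9] F [-0.5 -0.4 -1.1] w 0.0303 g 35.0 j [  -2.   13.  -28.   -0.  -49. -146.]
-> [ 4.777e-01 -2.073e-01  1.040e-01  1.218e+02]
   [-0.006, -0.007, 0.061] 0.0004
```

drive_tool(increments=[[[-0.6, -0.006, -0.007, 0.03, 0], [-0.6, -0.006, -0.007, 0.06, 0], [-0.6, -0.006, -0.007, 0.06, 0]]])

```text
time_s: 52.42
tcp_pos: [0.4784, -0.2074, 0.1057]
eef_rot: [180.0, 0.0, 121.8]
contact_force: [0.7, -0.3, -1.1]
gripper_width: 0.0301
gripper_force: 35.0
```

drive_tool(increments=[[[-0.15, 0, 0, 0, 0], [-0.1, 0, 0, 0, 0], [-0.1, 0, 0, -0.02, 0], [-0.1, 0, 0, -0.04, 0], [-0.1, 0, 0, -0.08, 0]]])

```text
time_s: 53.05
tcp_pos: [0.478, -0.2074, 0.115]
eef_rot: [-180.0, -0.0, 121.8]
contact_force: [1.2, -0.0, -0.6]
gripper_width: 0.0393
gripper_force: 0.0
```

drive_tool(increments=[[[-0.1, 0, 0, -0.2, 0], [-0.1, 0, 0, -0.5, 0], [-0.5, 0, 0, -0.8, 0], [-1, 0, 0, -0.98, 0], [-1, 0, 0, -0.98, 0]]])

```text
time_s: 53.68
tcp_pos: [0.479, -0.2076, 0.2345]
eef_rot: [179.8, 0.1, 121.8]
contact_force: [-0.6, -0.0, -0.7]
gripper_width: 0.0151
gripper_force: 0.0
```

Run:
```python
from h import *
st()
s=capture("scene");t=capture("top")
cv2.imwrite("pics/s9.png",s[:,:,::-1])
# keeper push start: uphill of tab. tab uphill face s=.275+.013; top-uphill
p=STOP+CY*(-(.288)*C16+.0)
print((p),"tab uphill bottom")
for y in(-.285,-.29,-.295):
    q=STOP+y*CY;print(y,q,np.linalg.norm(q))
```

```text
t 53.67 tcp [ 0.479  -0.2076  0.2345] rot [1.798e+02 1.000e-01 1.218e+02] F [-0.6 -0.  -0.7] w 0.0151 g 0.0 j [  -2.    6.  -19.    0.  -65. -146.]
[ 0.36714024 -0.27598949] tab uphill bottom
-0.285 [ 0.36021173 -0.28029372] 0.4564176409191688
-0.29 [ 0.35596457 -0.28293221] 0.4547102480267009
-0.295 [ 0.35171741 -0.28557069] 0.453051604542781
```

Run:
```python
from h import *
q=STOP-.287*CY
plan((*q,.235,-148.2),(*q,.156,-148.2))
s=cv2.cvtColor(cv2.imread("pics/s9.png"),cv2.COLOR_BGR2GRAY)
for x in(-.03,0.0,.035):
    print(x,[int(s[tuple(int(round(v)) for v in px("scene",ch(x,k/1000,.0305)))[::-1]]) for k in(15.5,31,46.5,62,77.5,93,108.5,124,132,139.5,147,155,163,171,180)])
```

```text
-> [   0.3585   -0.2813    0.235  -148.2   ]
   [-0.002, -0.98, -0.02] -0.14
   [0.147, -0.121, -0.004] -0.1101
-> [   0.3585   -0.2813    0.156  -148.2   ]
   [-0.0, -0.0, 0.659] -0.0
-0.03 [28, 33, 39, 38, 26, 25, 22, 36, 50, 25, 25, 33, 93, 93, 92]
0.0 [46, 36, 64, 37, 27, 26, 29, 38, 68, 31, 31, 25, 109, 106, 105]
0.035 [42, 49, 36, 70, 31, 69, 26, 41, 50, 26, 28, 74, 74, 71, 76]
```

drive_tool(increments=[[[-1, 0, -0.4, -0.02, -0.028], [-1, 0, -0.8, -0.02, -0.056], [-1, 0, -0.98, -0.02, -0.084], [-1, 0, -0.98, -0.02, -0.112], [-1, 0, -0.98, -0.02, -0.14]]])

```text
time_s: 54.4
tcp_pos: [0.3772, -0.2694, 0.2338]
eef_rot: [180.0, -0.1, 172.5]
contact_force: [-0.5, -0.4, 0.7]
gripper_width: 0.0004
gripper_force: 0.0
```

drive_tool(increments=[[[-1, 0.147, -0.12, 0, -0.028], [-1, 0.147, -0.12, 0, -0.056], [-1, 0.147, -0.12, 0, -0.084], [-1, 0.147, -0.12, 0, -0.11], [-1, 0.147, -0.12, 0, -0.11]]])

```text
time_s: 55.02
tcp_pos: [0.3582, -0.281, 0.2338]
eef_rot: [179.9, -0.1, -148.3]
contact_force: [-0.5, -0.4, -0.4]
gripper_width: 0.0008
gripper_force: 0.0
```

Run:
```python
from h import *
st()
q=STOP-.287*CY
plan((*q,.156,-148.2))
t=capture("top");print(blobs(t,(0,180,90),(5,255,255),8))
```

```text
t 55.02 tcp [ 0.3582 -0.281   0.2338] rot [ 1.799e+02 -1.000e-01 -1.483e+02] F [-0.5 -0.4 -0.4] w 0.0008 g 0.0 j [-13.  -0. -26.  -0. -65. -45.]
-> [   0.3585   -0.2813    0.156  -148.2   ]
   [-0.001, -0.004, 0.649] -0.0003
[(np.int32(14), array([399.5, 201.7]), array([398, 200,   4,   4], dtype=int32)), (np.int32(281), array([214. , 384.9]), array([197, 372,  37,  25], dtype=int32))]
```

drive_tool(increments=[[[-1, 0, 0, 0.2, 0], [-1, 0, 0, 0.4, 0], [-1, 0, 0, 0.55, 0], [-1, 0, 0, 0.65, 0], [-1, 0, 0, 0.65, 0]]])

```text
time_s: 55.7
tcp_pos: [0.3582, -0.281, 0.156]
eef_rot: [179.9, -0.1, -148.3]
contact_force: [0.3, 0.8, 0.6]
gripper_width: 0.0006
gripper_force: 0.0
```

drive_tool(increments=[[[-1, -0.08, 0, 0.023, 0], [-1, -0.16, 0, 0.046, 0], [-1, -0.24, 0, 0.069, 0], [-1, -0.32, 0, 0.092, 0], [-1, -0.4, 0, 0.115, 0]]])

```text
time_s: 56.32
tcp_pos: [0.4001, -0.2555, 0.1429]
eef_rot: [-180.0, -0.0, -148.2]
contact_force: [-2.5, -1.0, 2.0]
gripper_width: 0.0006
gripper_force: 1.5
```

drive_tool(increments=[[[-1, -0.1, 0, 0.029, 0], [-1, -0.2, 0, 0.057, 0], [-1, -0.3, 0, 0.086, 0], [-1, -0.4, 0, 0.115, 0], [-1, -0.45, 0, 0.129, 0]]])

```text
time_s: 56.95
tcp_pos: [0.4458, -0.2269, 0.127]
eef_rot: [180.0, -0.0, -148.2]
contact_force: [-2.6, 0.1, 1.7]
gripper_width: 0.0006
gripper_force: 1.4
```

Run:
```python
from h import *
st();p=r.get_state()["tcp_pos"];print("y_h",(p[:2]-STOP)@CY,"x",(p[:2]-STOP)@CX)
s=capture("scene");print(blobs(s,(0,180,90),(5,255,255),15)[:2])
for f in(.155,.165,.175):print(f,px("scene",ch(0,f+.007,.05)))
print("ref top",px("scene",ch(0,.282,.05)),"actual 477.5 180.2")
```

```text
t 56.95 tcp [ 0.4458 -0.2269  0.127 ] rot [ 180.    -0.  -148.2] F [-2.6  0.1  1.7] w 0.0006 g 1.4 j [ -4.  10. -30.  -0. -50. -54.]
y_h -0.1841113879015723 x -0.00017406732271229702
[(np.int32(93), array([426.7, 192.3]), array([423, 183,   9,  20], dtype=int32)), (np.int32(22), array([230.1, 261.9]), array([228, 260,   5,   5], dtype=int32))]
0.155 [414.75651075 188.14819549]
0.165 [419.76878088 187.30403593]
0.175 [424.81632026 186.45393638]
ref top [477.31640647 177.61194496] actual 477.5 180.2
```

drive_tool(increments=[[[-1, -0.03, 0, 0.009, 0], [-1, -0.06, 0, 0.017, 0], [-1, -0.09, 0, 0.026, 0], [-1, -0.12, 0, 0.034, 0]]])

```text
time_s: 57.5
tcp_pos: [0.4574, -0.2198, 0.1232]
eef_rot: [180.0, -0.0, -148.2]
contact_force: [-2.5, -1.0, -0.9]
gripper_width: 0.0003
gripper_force: 1.4
```

drive_tool(increments=[[[-1, -0.015, 0, 0.004, 0], [-1, -0.03, 0, 0.009, 0]]])

```text
time_s: 57.75
tcp_pos: [0.4606, -0.2179, 0.1222]
eef_rot: [180.0, -0.0, -148.2]
contact_force: [-3.7, -0.1, -0.1]
gripper_width: 0.0008
gripper_force: 1.3
```

Run:
```python
from h import *
st();p=r.get_state()["tcp_pos"];print("y_h",(p[:2]-STOP)@CY)
```

```text
t 57.75 tcp [ 0.4606 -0.2179  0.1222] rot [ 180.    -0.  -148.2] F [-3.7 -0.1 -0.1] w 0.0008 g 1.3 j [ -3.  11. -29.  -0. -50. -55.]
y_h -0.16681321172056243
```

drive_tool(increments=[[[-1, -0.01, 0, 0.003, 0], [-1, -0.018, 0, 0.005, 0], [-1, -0.018, 0, 0.005, 0]]])

```text
time_s: 58.12
tcp_pos: [0.4628, -0.2168, 0.1218]
eef_rot: [-180.0, 0.0, -148.2]
contact_force: [-3.3, -0.0, -0.9]
gripper_width: 0.0003
gripper_force: 1.1
```

drive_tool(increments=[[[-1, -0.01, 0, 0.003, 0], [-1, -0.01, 0, 0.003, 0]]])

```text
time_s: 58.38
tcp_pos: [0.4638, -0.2162, 0.1215]
eef_rot: [-180.0, 0.0, -148.2]
contact_force: [-1.9, -0.1, 0.1]
gripper_width: 0.0002
gripper_force: 1.1
```

drive_tool(increments=[[[-1, -0.01, 0, 0.003, 0], [-1, -0.01, 0, 0.003, 0]]])

```text
time_s: 58.62
tcp_pos: [0.4648, -0.2155, 0.1211]
eef_rot: [-180.0, 0.0, -148.2]
contact_force: [-2.2, -1.0, 0.5]
gripper_width: 0.0002
gripper_force: 1.1
```

drive_tool(increments=[[[-1, -0.008, 0, 0.002, 0], [-1, -0.008, 0, 0.002, 0]]])

```text
time_s: 58.88
tcp_pos: [0.4652, -0.2152, 0.1209]
eef_rot: [-180.0, -0.0, -148.2]
contact_force: [-3.8, -1.5, 2.5]
gripper_width: 0.0003
gripper_force: 2.4
```

drive_tool(increments=[[[-1, -0.006, 0, 0.002, 0], [-1, -0.006, 0, 0.002, 0]]])

```text
time_s: 59.12
tcp_pos: [0.4654, -0.2151, 0.1208]
eef_rot: [180.0, -0.1, -148.2]
contact_force: [-6.9, -2.8, 4.8]
gripper_width: 0.0003
gripper_force: 3.9
```

drive_tool(increments=[[[-1, 0.06, 0, 0, 0], [-1, 0.12, 0, 0, 0], [-1, 0.12, 0, -0.4, 0], [-1, 0.12, 0, -0.8, 0], [-1, 0.12, 0, -0.8, 0]]])

```text
time_s: 59.75
tcp_pos: [0.4563, -0.2229, 0.2207]
eef_rot: [-179.7, 0.4, -148.2]
contact_force: [0.2, -1.1, 0.2]
gripper_width: 0.0004
gripper_force: 0.0
```

Run:
```python
from h import *
st()
f=lambda x,y:STOP+x*CX+y*CY
q=f(-.086,.086);e=f(-.012,.086)
plan((*f(-.05,-.02),.215,-98),(*q,.215,-58.2),(*q,.075,-58.2),(*e,.075,-58.2))
s=capture("scene");print(blobs(s,(0,180,90),(5,255,255),15)[:3])
print(np.round(px("scene",ch(0,.162,.05))-px("scene",ch(0,.282,.05)),1))
```

```text
t 59.75 tcp [ 0.4563 -0.2229  0.2207] rot [-179.7    0.4 -148.2] F [ 0.2 -1.1  0.2] w 0.0004 g 0.0 j [ -4.   5. -22.   0. -63. -54.]
-> [  0.5589  -0.098    0.215  -98.    ]
   [-0.98, 0.333, 0.037] -0.1394
   [-0.267, -0.162, 0.011] -0.0
-> [ 6.30e-01 -1.15e-02  2.15e-01 -5.82e+01]
   [-0.796, -0.486, -0.0] -0.1106
-> [ 6.30e-01 -1.15e-02  7.50e-02 -5.82e+01]
   [-0.0, -0.0, 0.98] 0.0
   [-0.0, -0.0, 0.186] 0.0
-> [  0.669   -0.0743   0.075  -58.2   ]
   [0.616, -0.001, 0.0] 0.0
[(np.int32(130), array([413.9, 188.6]), array([410, 173,  10,  31], dtype=int32)), (np.int32(15), array([417. , 207.6]), array([415, 206,   5,   4], dtype=int32)), (np.int32(22), array([230.1, 261.9]), array([228, 260,   5,   5], dtype=int32))]
[-62.6  10.5]
```

drive_tool(increments=[[[-1, -0.4, 0.15, 0.03, -0.028], [-1, -0.8, 0.3, 0.03, -0.056], [-1, -0.98, 0.333, 0.03, -0.084], [-1, -0.98, 0.333, 0.03, -0.112], [-1, -0.98, 0.333, 0.03, -0.14]]])

```text
time_s: 60.42
tcp_pos: [0.5324, -0.1259, 0.2113]
eef_rot: [179.9, -0.0, -97.5]
contact_force: [-0.8, -0.4, -0.8]
gripper_width: 0.0004
gripper_force: 0.0
```

drive_tool(increments=[[[-1, -0.4, -0.3, 0, -0.028], [-1, -0.8, -0.5, 0, -0.056], [-1, -0.96, -0.6, 0, -0.084], [-1, -0.96, -0.6, 0, -0.11], [-1, -0.96, -0.6, 0, -0.11]]])

```text
time_s: 61.05
tcp_pos: [0.6193, -0.0218, 0.2113]
eef_rot: [179.9, 0.1, -58.3]
contact_force: [0.8, -0.3, -0.2]
gripper_width: 0.0002
gripper_force: 0.0
```

Run:
```python
from h import *
st()
f=lambda x,y:STOP+x*CX+y*CY
q=f(-.086,.086);e=f(-.012,.086)
plan((*q,.215,-58.2),(*q,.075,-58.2),(*e,.075,-58.2))
```

```text
t 61.05 tcp [ 0.6193 -0.0218  0.2113] rot [ 1.799e+02  1.000e-01 -5.830e+01] F [ 0.8 -0.3 -0.2] w 0.0002 g 0.0 j [ 16.  16.  -9.  -0. -65.  16.]
-> [ 6.30e-01 -1.15e-02  2.15e-01 -5.82e+01]
   [-0.026, -0.121, -0.031] -0.0002
-> [ 6.30e-01 -1.15e-02  7.50e-02 -5.82e+01]
   [-0.0, 0.0, 0.98] 0.0
   [-0.0, 0.0, 0.187] 0.0
-> [  0.669   -0.0743   0.075  -58.2   ]
   [0.616, -0.0, 0.0] 0.0
```

drive_tool(increments=[[[-1, -0.026, -0.121, 0, 0], [-1, -0.026, -0.121, 0.3, 0], [-1, -0.026, -0.121, 0.6, 0], [-1, -0.026, -0.121, 0.9, 0], [-1, -0.026, -0.121, 0.9, 0]]])

```text
time_s: 61.68
tcp_pos: [0.6287, -0.0121, 0.1021]
eef_rot: [179.7, 0.1, -58.4]
contact_force: [-1.1, 0.1, 0.2]
gripper_width: 0.0
gripper_force: 0.0
```

drive_tool(increments=[[[-1, 0, 0, 0.15, 0], [-1, 0, 0, 0.235, 0], [-1, 0, 0, 0.235, 0]]])

```text
time_s: 62.05
tcp_pos: [0.6302, -0.0118, 0.0764]
eef_rot: [180.0, 0.0, -58.2]
contact_force: [1.0, -0.3, 0.4]
gripper_width: 0.0005
gripper_force: 0.0
```

drive_tool(increments=[[[-1, 0.1, 0, 0, 0], [-1, 0.2, 0, 0, 0], [-1, 0.3, 0, 0, 0], [-1, 0.4, 0, 0, 0], [-1, 0.5, 0, 0, 0]]])

```text
time_s: 62.68
tcp_pos: [0.6625, -0.0637, 0.0767]
eef_rot: [-180.0, 0.0, -58.2]
contact_force: [0.7, 0.8, -0.6]
gripper_width: 0.0008
gripper_force: 0.7
```

drive_tool(increments=[[[-1, 0.06, 0, 0, 0], [-1, 0.11, 0, 0, 0], [-1, 0.11, 0, 0, 0]]])

```text
time_s: 63.05
tcp_pos: [0.6671, -0.0718, 0.0761]
eef_rot: [179.9, 0.2, -58.2]
contact_force: [-7.4, 12.9, 4.0]
gripper_width: 0.0004
gripper_force: 7.1
```

At the end stop (13 N). Back off, rise, and check.

drive_tool(increments=[[[-1, -0.15, 0, 0, 0], [-1, -0.15, 0, -0.4, 0], [-1, -0.15, 0, -0.9, 0], [-1, -0.15, 0, -0.9, 0]]])

```text
time_s: 63.55
tcp_pos: [0.6627, -0.0584, 0.1912]
eef_rot: [-179.5, -0.3, -58.2]
contact_force: [0.2, 0.2, -1.0]
gripper_width: 0.0002
gripper_force: 0.0
```

drive_tool(increments=[[[-1, -0.4, 0, -0.3, 0], [-1, -0.9, 0, -0.3, 0], [-1, -0.9, 0, -0.3, 0]]])

```text
time_s: 63.92
tcp_pos: [0.6011, 0.0359, 0.2216]
eef_rot: [-179.9, -0.0, -58.0]
contact_force: [0.2, -0.4, 0.2]
gripper_width: 0.0008
gripper_force: 0.0
```

drive_tool(increments=[[[-1, -0.4, 0, 0, 0], [-1, -0.9, 0, 0, 0], [-1, -0.9, 0, 0, 0], [-1, -0.9, 0, 0, 0]]])

```text
time_s: 64.42
tcp_pos: [0.5459, 0.1249, 0.2206]
eef_rot: [-180.0, -0.0, -58.2]
contact_force: [-0.0, 0.1, -1.0]
gripper_width: 0.0003
gripper_force: 0.0
```

Run:
```python
from h import *
st()
t=capture("top");s=capture("scene")
cv2.imwrite("pics/s10.png",np.hstack([cv2.resize(t[130:330,330:510],None,fx=2.2,fy=2.2),cv2.resize(s[160:280,290:500][:, :],None,fx=1.9,fy=3.6667)])[:,:,::-1])
print([b for b in blobs(s,(25,150,100),(35,255,255),15) if b[0]<180])
```

```text
t 64.42 tcp [0.5459 0.1249 0.2206] rot [-180.    -0.   -58.2] F [-0.   0.1 -1. ] w 0.0003 g 0.0 j [ 33.  10. -15.   0. -64.  -1.]
[(np.int32(64), array([305.9, 198. ]), array([302, 193,   9,  11], dtype=int32))]
```

View pics/s10.png

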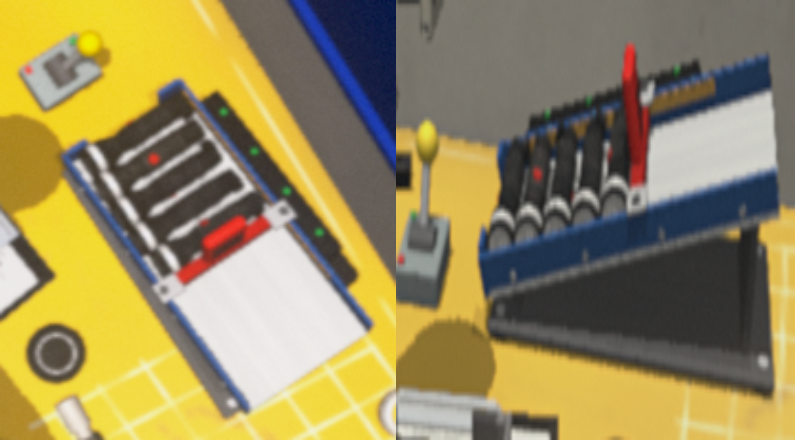

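The picture shows all five torches side by side with their lenses to the left wall. The keeper is against the last one, and the ball is back on its on side at scene (306,198).

```bash
python3 -c "
from plant import job
print(job.close_job())"
```

```text
the job is handed in; nothing more can be done
None
```

The job is handed in at about 64 s: all five torches lie in the chute, tails to the brass strip and lenses to the opposite wall, the keeper bears on the last one (about 9 N at the tool), and the charger is back on; the verdict was not shown.

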